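# Brush out the mixing beakers and close down the dust extractor

### The arm

A 7-joint arm with a two-finger parallel gripper is mounted at the origin on the work surface. World frame = base frame: x ahead of the robot, y to its left, z up, the work surface at z = 0. Lengths are in m, angles in rad, forces in N, time in s.
With the tool pointing down it reaches from about 0.425 to 0.925 m from the base axis. Payload 6.8 kg.
Tool frame: the origin (TCP) lies between the finger pads; the fingertips stand 22 mm ahead of it and the grasp point (between the pads) lies 3 mm ahead of it (bot.tip_reach is the distance from the TCP to the fingertips, in m); z points along the fingers, x is the direction in which the jaws open and shut, and the axes are right-handed (so a half turn about z gives the same grasp; the last joint's range is limited). The gripper opens to 85 mm and grips with 20 to 120 N. Pads are 22 mm wide; open, the fingers measure 114 mm over their backs; the gripper's body (76 mm by 85 mm) begins 54 mm behind the grasp point. The pads swing forward as they close: fully open they stand 13 mm farther back than shut.
Start: joints at [1.127, 0.477, 0.022, 1.555, -0.011, 1.109, -0.083], TCP at [0.222, -0.637, 0.253] pointing down, gripper open.
Joint ranges: [-2.96, 2.96], [-0.34, 2.1], [-1.41, 1.46], [0.24, 2.44], [-1.37, 4.51], [0.17, 1.92], [-2.96, 2.96]. Speed limits (rad/s): [2.39, 2.39, 3.14, 3.14, 3.14, 3.14, 3.14].

### API

Orientations are given as a unit quaternion [w, x, y, z].
In Python, from station import bot gives the robot as it stands.
- The arm moves only by the tool step_arm, never from a script. Its argument "targets" is a list of rows, each a list of 5 numbers: the shift along the tool's x, y, z in mm, then the turn about the tool's z in degrees, then the closure, from 0 (fully open) to 1 (shut). In form: [[dx, dy, dz, spin, jaw], ...]. A call has 1 to 20 rows; each row is the pose to reach, as a shift and turn from the pose commanded when the call began, along the tool's axes at that moment; what a row does not reach only later rows make up. A row lasts 1/12 s, in which the tool goes at most 41.7 mm and 7.16 degrees, less where a joint would pass 70% of its speed; a pose out of reach is approached as far as the arm can. A call with a gripper value outside its range is refused whole. The fingers move at their own pace and stop on an object; "newtons" is the grip in N (left out, the last holds). Time passes only in rows, so rows that repeat a pose let the fingers close. It gives the time, the measured TCP pose, the force and the opening at its end, in the units of the state.
- bot.get_obs(): the state, without advancing time (a new reading comes with each control period).
- bot.read_camera(name): name is "scene" or "top" or "wrist"; returns a dict with "frame" (400x640x3 uint8, red, green, blue), "z_map" (400x640 float32, m along the optical axis (not along the pixel's ray), 0 where there is no reading), "fov_y" (degrees; the focal length in pixels is half the picture's height over the tangent of half this angle, whatever the lens; pixels are square), "cx", "cy" (the principal point, pixels), "distortion" ([k1, k2, p1, p2, k3] as OpenCV has them; the pictures are not rectified), "R" (3x3) and "t" (3): a world point X has camera coordinates R X + t. Camera axes: x right, y down, z forward; pixel columns grow to the right and rows downward; lengths in m; the calibration is good to about 2 mm. A picture is of the moment at which its call begins.
- bot.hand_in(): hands the job in, once; it reports no verdict.
The state is a dict: "t": time; "q": joint angles; "joint_vel": joint speeds; "joint_torque": joint torques, N m; "eef_pos": TCP position; "tool_rot": TCP orientation; "contact_force": force on the tool from outside, world axes, zero at the start; "torque": the same for the moment, N m; "gripper_width": opening from 0.0 (shut) to 1.0 (fully open).
Only numpy, scipy, OpenCV 4.12 (cv2) and the standard library are available. Lean on these libraries where they do the work, as an engineer would, in place of code of your own. Each camera call takes 0.05 s, during which the arm holds its last target.

### The job

Turn the dust extractor up to full and keep it there as long as the brush is out of its pot; brush out the white mixing beakers with the long brush, going from the tallest to the shortest: in each one go right down to the bottom, up to the rim and down to the bottom again. Leave every beaker standing mouth-up wholly on the cork board, the brush back in its terracotta pot with the bristles down, and the extractor turned fully off. There are two or three beakers; leave the other things on the bench where they are.

Things in the scene. Friction and masses are not known exactly. Their poses are not given: they have to be found in the camera images.
- beaker_tall: tallest of the white ceramic mixing beakers (tall / middle / short are 115 / 88 / 60 mm high; any one may be absent): a plain round straight-sided cup 115 mm high, 62 mm outside diameter, 54 mm inside, wall 4 mm, bottom 5 mm thick, 300 g give or take; loose, starts mouth-up on the bench. Origin: centre of its underside, z towards the mouth.
- beaker_mid: middle of the white ceramic mixing beakers (tall / middle / short are 115 / 88 / 60 mm high; any one may be absent): a plain round straight-sided cup 88 mm high, 62 mm outside diameter, 54 mm inside, wall 4 mm, bottom 5 mm thick, 250 g give or take; loose, starts mouth-up on the bench. Origin: centre of its underside, z towards the mouth.
- beaker_short: shortest of the white ceramic mixing beakers (tall / middle / short are 115 / 88 / 60 mm high; any one may be absent): a plain round straight-sided cup 60 mm high, 62 mm outside diameter, 54 mm inside, wall 4 mm, bottom 5 mm thick, 200 g give or take; loose, starts mouth-up on the bench. Origin: centre of its underside, z towards the mouth.
- brush: long round brush, 210 mm, about 80 g, starts standing upright in its pot, bristles down: stiff (rigid) bristle head 28 mm diameter and 60 mm long with a flat end, steel ferrule 24 mm diameter up to 82 mm, then a round wooden handle 18 mm diameter up to 210 mm. Origin: centre of the flat bristle end; z runs along the brush to the handle's top.
- holder: terracotta brush pot, fixed, 90 mm high, 52 mm outside and 42 mm inside diameter, inner floor 8 mm above the bench. Origin: centre of its underside on the bench.
- board: cork board lying on the bench, fixed, 130 mm (its x) by 320 mm (its y), 10 mm thick. Origin: centre of its underside; its top is 10 mm above the bench.
- extractor: grey dust-extractor unit, fixed, a box 150 mm (x) by 140 mm (y) by 55 mm high, with the speed knob on its top, 10 mm from the centre towards the robot. Origin: centre of its underside.
- speed (a joint): angle of the extractor's black speed knob, rad: 0 = off, the anticlockwise end stop; 2.6 = full, the clockwise end stop (clockwise seen from above). It starts in between and stays where it is left (friction about 0.04 Nm).
- speed_grip (a point): grip point of the speed knob, on its vertical axis, 92 mm above the bench: an upright bar 47 mm long, 14 mm thick, rising from 69 to 99 mm above the bench on a 50 mm disc. The bar runs along the point's x and turns with the knob; a white line marks the half of the bar at -x.
- figure: bystander, loose, to be left alone: small seated figure of grey stone, 136 mm high. Origin: centre of its underside.
- oil: bystander, loose, to be left alone: blue plastic bottle, 110 mm high. Origin: centre of its underside.
- sander: bystander, loose, to be left alone: cork sanding block 100 x 60 mm, 26 mm high. Origin: centre of its underside.
- chip: bystander, loose, to be left alone: white stone chip 36 mm wide, 28 mm high. Origin: centre of its underside.
- offcut: bystander, loose, to be left alone: white stone offcut 70 x 50 mm, 35 mm high. Origin: centre of its underside.
- chisel_a: bystander, loose, to be left alone: chisel with dark wooden handle, 200 mm long, lying, 26 mm high. Origin: centre of its underside.

How it is judged:
By the outcome, as a careful person would: the job done as asked, in the order asked, and still so for the second after the job is handed in, with the robot touching nothing.
Of beaker_tall, beaker_mid, beaker_short only 2 to 3 are there at a start; the rules pass over those that are not, and their reading is None.
At some moment in a run one of beaker_tall, beaker_mid, beaker_short may be knocked a few centimetres aside while the robot is not near it.
It also fails if it takes over 210 s, if anything falls off the work surface, if the arm or the gripper's body presses on something with over 40 N, if the wrist force passes 120 N, or if a joint passes its speed limit or range.

## Working session

There is one attempt and no reset: what is moved stays moved. The work goes in short steps, Python scripts to look and compute and a tool call to move; the robot and the scene stay as the last step left them, time stands still between calls to the robot, and variables do not carry over. Pictures are saved under pics/ and viewed, and the job is handed in when it is done.

Besides the shell and the picture viewer there is one more tool, called after "Request:" as a command line: name --pt "numbers of a row" for each row, then --argument value for the rest. step_arm: Moves the arm, as the interface text tells. Its arguments: {"type":"object","properties":{"targets":{"type":"array"},"newtons":{"type":"number"}},"required":["targets"]}

```bash
ls; mkdir -p pics
python3 - <<'E'
from station import bot
import cv2,pickle
o=bot.get_obs(); print(o)
for n in ["scene","top","wrist"]:
    c=bot.read_camera(n); print(n,c["fov_y"],c["cx"],c["cy"],c["distortion"],c["R"],c["t"])
    cv2.imwrite(f"pics/{n}0.png",c["frame"][:,:,::-1]); pickle.dump(c,open(f"{n}0.pkl","wb"))
E
```

```text
pics
{'t': 0.0, 'q': array([ 1.12692227,  0.47777121,  0.02232395,  1.5564866 , -0.01148581,
        1.10929893, -0.0831143 ]), 'joint_vel': array([-1.45024201e-03,  1.57953883e-03,  9.02880586e-05,  7.09533834e-04,
       -1.32648636e-05, -2.44349235e-04,  2.81663595e-04]), 'joint_torque': array([-4.55990785e-04, -5.96448576e+01,  1.60801359e+00, -2.81199825e+01,
        1.23815631e-02,  9.36603727e-03,  2.73036352e-05]), 'eef_pos': array([ 0.22221747, -0.63676974,  0.25232991]), 'tool_rot': array([-4.72237424e-04,  8.15329608e-01, -5.78996362e-01, -7.87254055e-04]), 'contact_force': array([-0.31933699,  0.10992538, -0.37695784]), 'torque': array([ 0.02003527,  0.02265748, -0.01566099]), 'gripper_width': 0.9955362609744598}
scene 46.22354772922516 317.97837666127197 201.71208533321234 [-0.01166119  0.          0.          0.          0.        ] [[-0.82885844  0.55896114 -0.02358218]
 [ 0.33799409  0.46671609 -0.81727357]
 [-0.44581799 -0.68537474 -0.57576713]] [ 0.44105198 -0.12160897  1.50556458]
top 50.89461827997129 317.79553129320254 193.42806298094303 [0.01554694 0.         0.         0.         0.        ] [[-0.02682521 -0.99921473 -0.0291605 ]
 [-0.98129558  0.03188457 -0.18984825]
 [ 0.19062894  0.02352235 -0.98138031]] [0.03443856 0.55958368 0.93192446]
wrist 61.20648593540528 318.9302420372842 198.90251141837007 [-0.06658931  0.          0.          0.          0.        ] [[ 0.32833279 -0.94455953 -0.00220693]
 [-0.89822745 -0.31294866  0.30862693]
 [-0.29220716 -0.09935002 -0.95118061]] [-0.67263429 -0.03948902  0.38144023]
```

View pics/top0.png

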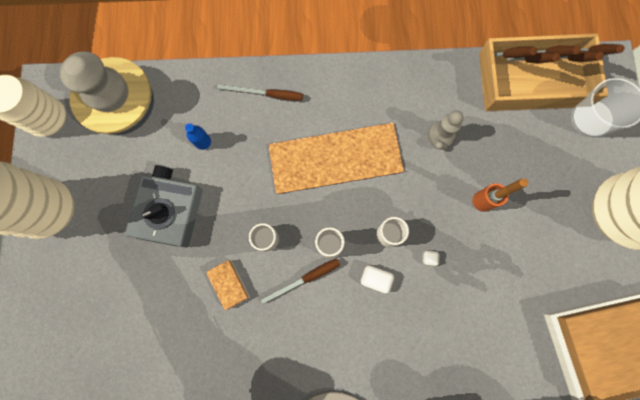

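View pics/scene0.png

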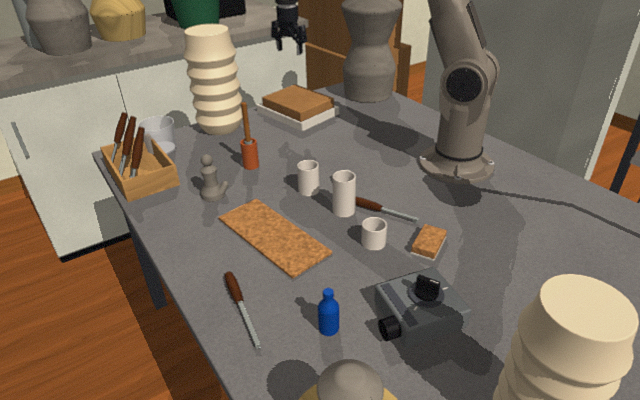

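View pics/wrist0.png

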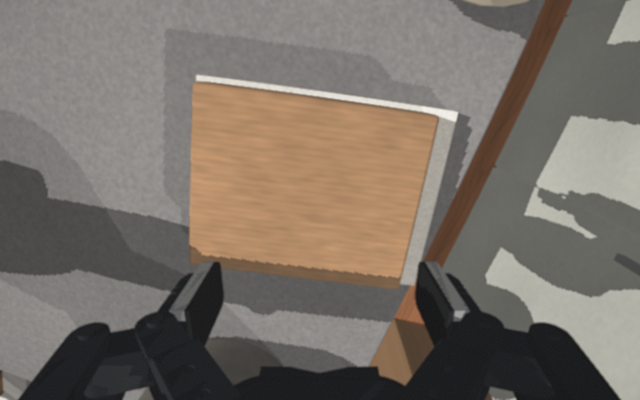

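The top view shows three white beakers: short at about (263,237), tall (330,242) and middle (393,232). The cork board is at (336,158), the pot with the brush at (490,197), and the extractor knob at (157,213).

```bash
cat > h.py <<'E'
import numpy as np,cv2,pickle
def K(c):
    f=200/np.tan(np.radians(c["fov_y"])/2)
    return np.array([[f,0,c["cx"]],[0,f,c["cy"]],[0,0,1.]])
def ray(c,uv):
    p=cv2.undistortPoints(np.float64(uv).reshape(-1,1,2),K(c),np.float64(c["distortion"])).reshape(-1,2)
    d=np.c_[p,np.ones(len(p))]
    R=np.array(c["R"]);t=np.array(c["t"])
    return -R.T@t, d@R   # origin, world dirs (z-depth scaled)
def onplane(c,uv,z):
    o,d=ray(c,uv); s=(z-o[2])/d[:,2]; return o+d*s[:,None]
def cloud(c):
    h,w=c["z_map"].shape
    u,v=np.meshgrid(np.arange(w),np.arange(h))
    o,d=ray(c,np.c_[u.ravel(),v.ravel()])
    P=o+d*c["z_map"].ravel()[:,None]; P[c["z_map"].ravel()<=0]=np.nan
    return P.reshape(h,w,3)
def proj(c,X):
    r=cv2.Rodrigues(np.array(c["R"]))[0]
    return cv2.projectPoints(np.float64(X).reshape(-1,1,3),r,np.float64(c["t"]),K(c),np.float64(c["distortion"]))[0].reshape(-1,2)
def tri(c1,uv1,c2,uv2):
    o1,d1=ray(c1,[uv1]);o2,d2=ray(c2,[uv2]);d1=d1[0];d2=d2[0]
    A=np.c_[d1,-d2];s=np.linalg.lstsq(A,o2-o1,rcond=None)[0]
    a=o1+s[0]*d1;b=o2+s[1]*d2
    return (a+b)/2,np.linalg.norm(a-b)
def circ(xy):
    A=np.c_[2*xy,np.ones(len(xy))];s=np.linalg.lstsq(A,(xy**2).sum(1),rcond=None)[0]
    return s[:2],np.sqrt(s[2]+s[:2]@s[:2])
def snap(bot,n,name):
    c=bot.read_camera(n);cv2.imwrite(f"pics/{name}.png",c["frame"][:,:,::-1]);pickle.dump(c,open(name+".pkl","wb"));return c
E
cat > m1.py <<'E'
from h import *
import sys
T=pickle.load(open("top0.pkl","rb"));S=pickle.load(open("scene0.pkl","rb"))
for n,c in (("top",T),("scene",S)):
    P=cloud(c); hsv=cv2.cvtColor(c["frame"],cv2.COLOR_RGB2HSV)
    print(n,"table z",np.nanmedian(P[...,2]))
    print(' valid',np.isfinite(P[...,2]).mean())
    # white
    m=((hsv[...,1]<40)&(hsv[...,2]>150)&(P[...,0]>.25)&(P[...,0]<1)&(abs(P[...,1])<.45)&(P[...,2]>.012)&(P[...,2]<.2)).astype(np.uint8)
    k,l,st,ce=cv2.connectedComponentsWithStats(m)
    for i in range(1,k):
        if st[i,4]<60: continue
        q=P[l==i]; z=np.nanpercentile(q[:,2],97)
        r=q[q[:,2]>z-.006][:,:2]
        print(" white",ce[i].round(),st[i,4],"ztop",z.round(4),"circ",circ(r), "mid",((r.max(0)+r.min(0))/2).round(4),"ext",np.ptp(r,axis=0).round(3))
    # cork
    for nm,lo,hi in (("cork",(8,90,100),(25,255,255)),("pot",(3,150,60),(12,255,255)),("blue",(105,120,50),(130,255,255))):
        m=cv2.inRange(hsv,lo,hi)&((P[...,0]>.2)&(P[...,0]<1.1)&(abs(P[...,1])<.7)).astype(np.uint8)*255
        k,l,st,ce=cv2.connectedComponentsWithStats(m)
        for i in range(1,k):
            if st[i,4]<80: continue
            q=P[l==i]
            q=q[np.isfinite(q[:,0])]
            print(" ",nm,ce[i].round(),st[i,4],q.min(0).round(3),q.max(0).round(3), cv2.minAreaRect(np.float32(q[:,:2]*1000)))
E
python3 m1.py
```

```text
top table z 0.0003002051485562207
 valid 0.9962890625
 white [241.  89.] 156 ztop 0.019 circ (array([0.83254931, 0.21276065]), np.float64(0.04023052237956374)) mid [0.8472 0.2103] ext [0.028 0.121]
 white [177. 198.] 247 ztop 0.0585 circ (array([0.56092233, 0.35287671]), np.float64(0.02260060774935379)) mid [0.5564 0.354 ] ext [0.044 0.075]
 white [181. 217.] 91 ztop 0.0581 circ (array([0.51444335, 0.33873019]), np.float64(0.010571263605120947)) mid [0.5155 0.3389] ext [0.03  0.029]
 white [393. 232.] 347 ztop 0.0901 circ (array([ 0.46491212, -0.1488275 ]), np.float64(0.02879082843521804)) mid [ 0.4648 -0.1487] ext [0.06 0.06]
 white [262. 237.] 184 ztop 0.0628 circ (array([0.46277171, 0.14889043]), np.float64(0.028739910215931957)) mid [0.4622 0.1487] ext [0.06 0.06]
 white [329. 242.] 229 ztop 0.1174 circ (array([ 0.44249083, -0.00505941]), np.float64(0.028699234249276045)) mid [ 0.442  -0.0049] ext [0.06 0.06]
 white [430. 258.] 218 ztop 0.0302 circ (array([ 0.40522859, -0.24018081]), np.float64(0.012426764597287436)) mid [ 0.4057 -0.2402] ext [0.03  0.033]
 white [377. 279.] 644 
[... 5433 characters left out ...]
.4555549621582), 18.73686981201172)
  pot [368. 203.] 106 [ 0.361 -0.004  0.013] [0.405 0.062 0.03 ] ((384.6130676269531, 29.43634796142578), (15.415116310119629, 73.00166320800781), 27.52886390686035)
  pot [234. 286.] 192 [0.818 0.054 0.013] [0.844 0.147 0.029] ((829.6399536132812, 101.18899536132812), (94.18701934814453, 18.017309188842773), 80.9972152709961)
  pot [168. 359.] 3144 [ 0.837 -0.7   -0.765] [ 1.1   -0.154 -0.736] ((968.392333984375, -426.66925048828125), (263.0286560058594, 546.2724609375), 0.07732506096363068)
  blue [328. 314.] 791 [ 0.643  0.222 -0.   ] [0.738 0.332 0.113] ((681.2442016601562, 281.57489013671875), (135.5483856201172, 40.55281448364258), 40.84930419921875)
```

```bash
cat > m2.py <<'E'
from h import *
T=pickle.load(open("top0.pkl","rb"));S=pickle.load(open("scene0.pkl","rb"))
for n,c in (("top",T),("scene",S)):
    P=cloud(c)
    m=(P[...,0]>.42)&(P[...,0]<.65)&(P[...,1]>.25)&(P[...,1]<.55)
    for lo,hi in ((.045,.06),(.062,.078),(.088,.104)):
        q=P[m&(P[...,2]>lo)&(P[...,2]<hi)]
        print(n,lo,len(q),np.median(q[:,2]).round(4),q.min(0).round(3),q.max(0).round(3),cv2.minAreaRect(np.float32(q[:,:2]*1000)))
    m=(P[...,0]>.45)&(P[...,0]<.65)&(P[...,1]>-.5)&(P[...,1]<-.3)
    for lo,hi in ((.08,.1),(.11,.13),(.13,.15),(.15,.17),(.17,.19),(.19,.21),(.21,.23)):
        q=P[m&(P[...,2]>lo)&(P[...,2]<hi)]
        if len(q): print(n,lo,len(q),q.mean(0).round(4),q.min(0).round(3),q.max(0).round(3))
    f=c["frame"]
    b=(150,260,60,230) if n=="top" else (260,360,360,490)
    cv2.imwrite(f"pics/knob_{n}.png",cv2.resize(f[b[0]:b[1],b[2]:b[3],::-1],None,fx=4,fy=4,interpolation=cv2.INTER_CUBIC))
E
python3 m2.py
```

```text
top 0.045 3156 0.0551 [0.447 0.305 0.045] [0.644 0.468 0.06 ] ((548.0328979492188, 384.142333984375), (139.2932891845703, 180.71896362304688), 77.86198425292969)
top 0.062 339 0.0677 [0.489 0.339 0.062] [0.587 0.422 0.078] ((542.5272827148438, 385.2730407714844), (68.99470520019531, 108.15882873535156), 76.51775360107422)
top 0.088 150 0.0986 [0.509 0.366 0.088] [0.538 0.412 0.103] ((524.3466796875, 389.5086364746094), (14.812484741210938, 46.65547180175781), 24.332019805908203)
top 0.08 231 [ 0.5366 -0.3764  0.0883] [ 0.513 -0.406  0.08 ] [ 0.565 -0.355  0.099]
top 0.11 33 [ 0.5355 -0.3775  0.1212] [ 0.529 -0.387  0.11 ] [ 0.545 -0.373  0.13 ]
top 0.13 36 [ 0.5353 -0.3768  0.1411] [ 0.529 -0.385  0.13 ] [ 0.544 -0.374  0.15 ]
top 0.15 38 [ 0.5355 -0.3771  0.1605] [ 0.529 -0.385  0.15 ] [ 0.545 -0.374  0.17 ]
top 0.17 39 [ 0.5354 -0.3775  0.1794] [ 0.529 -0.386  0.17 ] [ 0.545 -0.374  0.19 ]
top 0.19 42 [ 0.5356 -0.3767  0.2   ] [ 0.529 -0.385  0.191] [ 0.545 -0.374  0.209]
top 0.21 77 [ 0.5371 -0.3813  0.2162] [ 0.529 -0.39   0.21 ] [ 0.547 -0.374  0.221]
scene 0.045 3250 0.0556 [0.
[... 368 characters left out ...]
6.038818359375, 391.3651123046875), (17.015125274658203, 47.898834228515625), 27.432546615600586)
scene 0.08 136 [ 0.5412 -0.373   0.0884] [ 0.513 -0.409  0.08 ] [ 0.566 -0.351  0.099]
scene 0.11 31 [ 0.5393 -0.3757  0.1191] [ 0.529 -0.385  0.11 ] [ 0.547 -0.37   0.13 ]
scene 0.13 40 [ 0.5398 -0.3758  0.1406] [ 0.528 -0.384  0.131] [ 0.547 -0.369  0.15 ]
scene 0.15 33 [ 0.5396 -0.3763  0.1611] [ 0.529 -0.387  0.15 ] [ 0.547 -0.37   0.17 ]
scene 0.17 36 [ 0.5393 -0.3765  0.1804] [ 0.529 -0.387  0.17 ] [ 0.547 -0.368  0.19 ]
scene 0.19 38 [ 0.5395 -0.3762  0.201 ] [ 0.53  -0.387  0.19 ] [ 0.547 -0.369  0.21 ]
scene 0.21 22 [ 0.5391 -0.3783  0.217 ] [ 0.529 -0.388  0.211] [ 0.547 -0.37   0.221]
```

```bash
python3 -c "
import cv2
a=cv2.imread('pics/knob_top.png');b=cv2.imread('pics/knob_scene.png')
print(a.shape,b.shape)"
```

```text
(440, 680, 3) (400, 520, 3)
```

View pics/knob_top.png

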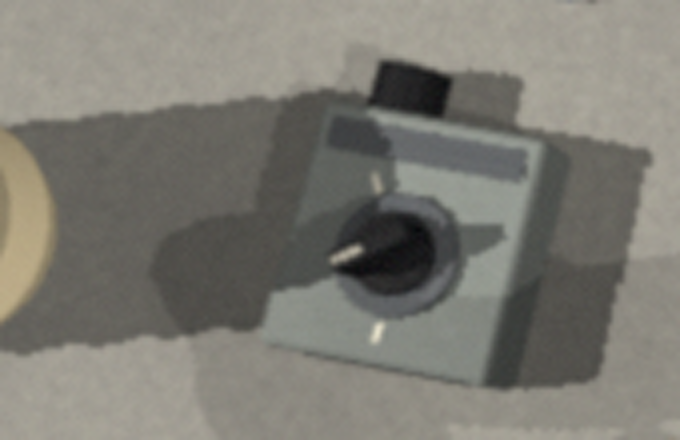

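View pics/knob_scene.png

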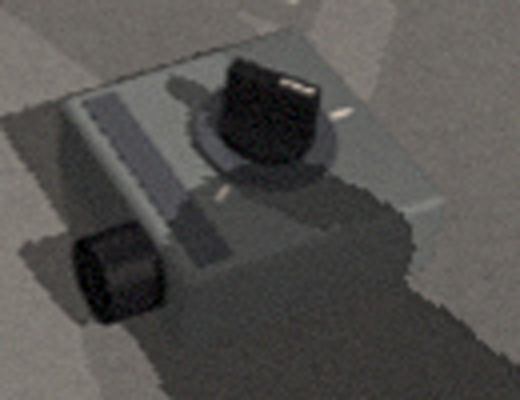

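Run:
```python
from h import *
T=pickle.load(open("top0.pkl","rb"));S=pickle.load(open("scene0.pkl","rb"))
c0=np.array([.5252,.3904])
for c,pts in ((T,[(60+377/4,150+182/4),(60+377/4,150+332/4)]),(S,[(360+340/4,260+113/4),(360+222/4,260+192/4)])):
    for p in pts:
        w=onplane(c,[p],.056)[0]; d=w[:2]-c0; print(w.round(4),np.degrees(np.arctan2(d[1],d[0])),np.linalg.norm(d))
    w=None
# white line
w=onplane(T,[(60+346/4,150+254/4)],.099)[0];d=w[:2]-c0;print(w,np.degrees(np.arctan2(d[1],d[0])))
w=onplane(S,[(360+297/4,260+85/4)],.099)[0];d=w[:2]-c0;print(w,np.degrees(np.arctan2(d[1],d[0])))
q=[.816,-.579]; 
from scipy.spatial.transform import Rotation as R
from station import bot
o=bot.get_obs();w,x,y,z=o["tool_rot"];print(R.from_quat([x,y,z,w]).as_matrix().round(3))
```

```text
[0.5676 0.404  0.056 ] 17.837251866286316 0.04449747044462085
[0.4788 0.3998 0.056 ] 168.59794638803504 0.047298136194243015
[0.4791 0.4017 0.056 ] 166.25848356407548 0.047484276174589835
[0.5675 0.406  0.056 ] 20.195756441804036 0.04507954403346086
[0.51836159 0.40129427 0.099     ] 122.11678313628141
[0.51794735 0.40184414 0.099     ] 122.36421697176996
[[ 0.329 -0.944 -0.001]
 [-0.944 -0.329  0.001]
 [-0.001  0.    -1.   ]]
```

```bash
cat > p.py <<'E'
import numpy as np,sys
from station import bot
from scipy.spatial.transform import Rotation as R
def plan(*wps):
    o=bot.get_obs();w,x,y,z=o["tool_rot"];M=R.from_quat([x,y,z,w]).as_matrix()
    p=o["eef_pos"];yaw=np.degrees(np.arctan2(M[1,0],M[0,0]))
    print("t",round(o["t"],2),"pos",p.round(4),"yaw",yaw.round(1),"F",o["contact_force"].round(1),"T",o["torque"].round(2),"w",round(o["gripper_width"],3),"q1,q7",o["q"][[0,6]].round(2))
    for a in wps:
        d=M.T@(np.array(a[:3])-p)*1000; s=0
        if len(a)>3: s=-((a[3]-yaw+180)%360-180)
        print(" ->",a,"rows:",d.round(1),"spin",round(s,1),"n",int(max(np.ceil(np.linalg.norm(d)/41.7),np.ceil(abs(s)/7.16))))
if __name__=="__main__": plan(*[eval(a) for a in sys.argv[1:]])
E
python3 p.py "(.6,-.1,.32,-20)" "(.525,.39,.22,25.5)"
```

```text
t 0.15 pos [ 0.2223 -0.6369  0.2526] yaw -70.8 F [ 0.4  0.2 -0.2] T [0.01 0.01 0.06] w 0.997 q1,q7 [ 1.13 -0.08]
 -> (0.6, -0.1, 0.32, -20) rows: [-382.6 -533.6  -67. ] spin -50.8 n 16
 -> (0.525, 0.39, 0.22, 25.5) rows: [-869.8 -624.2   33.7] spin -96.3 n 26
```

Request:
step_arm --pt "0 0 -67 0 0" --pt "-380 -530 -67 -50 0" --pt "-380 -530 -67 -50 0" --pt "-380 -530 -67 -50 0" --pt "-380 -530 -67 -50 0" --pt "-380 -530 -67 -50 0" --pt "-380 -530 -67 -50 0" --pt "-380 -530 -67 -50 0" --pt "-380 -530 -67 -50 0" --pt "-380 -530 -67 -50 0" --pt "-380 -530 -67 -50 0" --pt "-380 -530 -67 -50 0" --pt "-870 -624 0 -96 0" --pt "-870 -624 0 -96 0" --pt "-870 -624 0 -96 0" --pt "-870 -624 0 -96 0" --pt "-870 -624 0 -96 0" --pt "-870 -624 0 -96 0" --pt "-870 -624 0 -96 0" --pt "-870 -624 0 -96 0"

```text
t: 1.82
eef_pos: [0.5053, 0.0703, 0.2824]
tool_rot: [0.0, 0.976, 0.22, 0.0]
contact_force: [-0.0, -0.9, -1.0]
gripper_width: 1.0
```

```bash
python3 p.py "(.525,.39,.22,25.5)"
```

```text
t 1.82 pos [0.5053 0.0703 0.2824] yaw 25.4 F [-0.  -0.9 -1. ] T [-0.02  0.04 -0.02] w 1.0 q1,q7 [0.31 0.03]
 -> (0.525, 0.39, 0.22, 25.5) rows: [ 154.9 -280.4   62.3] spin -0.1 n 8
```

Request:
step_arm --pt "155 -280 62 0 0" --pt "155 -280 62 0 0" --pt "155 -280 62 0 0" --pt "155 -280 62 0 0" --pt "155 -280 62 0 0" --pt "155 -280 62 0 0" --pt "155 -280 62 0 0" --pt "155 -280 62 0 0" --pt "155 -280 62 0 0" --pt "155 -280 62 0 0" --pt "155 -280 62 0 0"

```text
t: 2.73
eef_pos: [0.5266, 0.3874, 0.22]
tool_rot: [0.001, 0.976, 0.218, -0.0]
contact_force: [-0.2, -0.0, 0.1]
gripper_width: 0.996
```

```bash
cat > m3.py <<'E'
from h import *
from station import bot
import sys
n=sys.argv[1]
c=snap(bot,"wrist","w_"+n)
P=cloud(c)
m=(np.hypot(P[...,0]-.525,P[...,1]-.39)<.06)&(P[...,2]>.09)&(P[...,2]<.105)
q=P[m]; print(len(q),np.median(q[:,2]),cv2.minAreaRect(np.float32(q[:,:2]*1000)))
E
python3 m3.py a;python3 p.py "(.525,.39,.095,25.5)"
```

```text
1093 0.09912049749905172 ((523.413330078125, 392.2809143066406), (13.308390617370605, 46.680721282958984), 24.685829162597656)
t 2.78 pos [0.5271 0.3866 0.2203] yaw 25.2 F [ 0.4 -0.2 -0.2] T [-0.04  0.01  0.  ] w 1.002 q1,q7 [-0.26 -0.59]
 -> (0.525, 0.39, 0.095, 25.5) rows: [ -0.4  -4.2 125.3] spin -0.3 n 4
```

View pics/w_a.png

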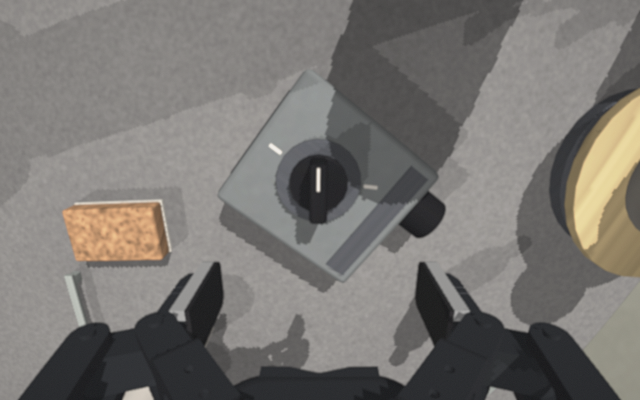

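The wrist view shows the knob bar at about (318,195), upright between the fingers. Its white line points up, the off mark is at (275,148) and the full mark at (370,187).

Request:
step_arm --pt "-1 -5 125 0 0" --pt "-1 -5 125 0 0" --pt "-1 -5 125 0 0" --pt "-1 -5 125 0 0" --pt "-1 -5 125 0 0" --pt "-1 -5 125 0 1" --pt "-1 -5 125 0 1" --pt "-1 -5 125 0 1" --pt "-1 -5 125 0 1" --pt "-1 -5 125 0 1" --pt "-1 -5 125 0 1" --pt "-1 -5 125 0 1" --pt "-1 -5 125 0 1" --pt "-1 -5 125 0 1" --newtons 40

```text
t: 3.95
eef_pos: [0.5234, 0.3921, 0.0966]
tool_rot: [0.0, 0.976, 0.218, 0.0]
contact_force: [-0.8, -2.0, 6.6]
gripper_width: 0.155
```

```bash
python3 p.py "(.5246,.391,.095,25.5)"
```

```text
t 3.95 pos [0.5234 0.3921 0.0966] yaw 25.2 F [-0.8 -2.   6.6] T [-0.46  0.46 -0.02] w 0.155 q1,q7 [-0.31 -0.68]
 -> (0.5246, 0.391, 0.095, 25.5) rows: [0.6 1.5 1.6] spin -0.3 n 1
```

Request:
step_arm --pt "0 0 -2 0 1" --pt "0 0 -2 14 1" --pt "0 0 -2 21 1" --pt "0 0 -2 28 1" --pt "0 0 -2 35 1" --pt "0 0 -2 42 1" --pt "0 0 -2 49 1" --pt "0 0 -2 56 1" --pt "0 0 -2 63 1" --pt "0 0 -2 70 1" --pt "0 0 -2 77 1" --pt "0 0 -2 84 1" --pt "0 0 -2 90 1" --pt "0 0 -2 94 1" --pt "0 0 -2 94 1" --pt "0 0 -2 94 1"

```text
t: 5.28
eef_pos: [0.526, 0.3909, 0.0967]
tool_rot: [-0.001, 0.825, -0.566, 0.002]
contact_force: [8.9, 1.2, -10.4]
gripper_width: 0.155
```

```bash
python3 p.py
```

```text
t 5.28 pos [0.526  0.3909 0.0967] yaw -68.9 F [  8.9   1.2 -10.4] T [ 0.04 -1.83 -0.02] w 0.155 q1,q7 [-0.58 -2.08]
```

Request:
step_arm --pt "0 0 0 2 1" --pt "0 0 0 4 1" --pt "0 0 0 6 1" --pt "0 0 0 6 1" --pt "0 0 0 6 1"

```text
t: 5.7
eef_pos: [0.5257, 0.3908, 0.0968]
tool_rot: [-0.0, 0.795, -0.606, 0.002]
contact_force: [8.1, -0.8, -8.6]
gripper_width: 0.155
```

```bash
python3 p.py
```

```text
t 5.7 pos [0.5257 0.3908 0.0968] yaw -74.6 F [ 8.1 -0.8 -8.6] T [-0.19 -1.72  1.33] w 0.155 q1,q7 [-0.6  -2.17]
```

Request:
step_arm --pt "0 0 0 6 0" --pt "0 0 0 6 0" --pt "0 0 0 6 0" --pt "0 0 0 6 0" --pt "0 0 0 6 0" --pt "0 0 -40 6 0" --pt "0 0 -80 6 0" --pt "0 0 -120 6 0" --pt "0 0 -120 6 0" --pt "0 0 -120 6 0"

```text
t: 6.53
eef_pos: [0.5249, 0.3934, 0.2211]
tool_rot: [-0.003, 0.762, -0.647, 0.001]
contact_force: [-0.9, -0.5, 0.1]
gripper_width: 0.999
```

```bash
python3 m3.py b;python3 p.py
cat > all.py <<'E'
from h import *
from station import bot
import sys
n=sys.argv[1]
for v in ("top","scene"):
    c=snap(bot,v,v[0]+"_"+n);P=cloud(c); hsv=cv2.cvtColor(c["frame"],cv2.COLOR_RGB2HSV)
    m=((hsv[...,1]<40)&(hsv[...,2]>130)&(P[...,0]>.3)&(P[...,0]<.85)&(P[...,1]<.29)&(P[...,1]>-.32)&(P[...,2]>.045)&(P[...,2]<.14)).astype(np.uint8)
    k,l,st,ce=cv2.connectedComponentsWithStats(m)
    for i in range(1,k):
        if st[i,4]<60: continue
        q=P[l==i]; z=np.nanpercentile(q[:,2],97)
        r=q[q[:,2]>z-.006][:,:2];ce_,ra=circ(r)
        print(v,ce[i].round(),"z",z.round(4),"c",ce_.round(4),"r",ra.round(4))
E
python3 all.py b
```

```text
1107 0.0991204389075038 ((524.6812744140625, 392.0654602050781), (47.00684356689453, 14.044364929199219), 18.51908302307129)
t 6.58 pos [0.5238 0.3924 0.2187] yaw -80.7 F [-0.4 -0.7 -1. ] T [0.02 0.01 0.03] w 0.999 q1,q7 [-0.61 -2.23]
top [392. 231.] z 0.0907 c [ 0.4649 -0.1488] r 0.0288
top [261. 236.] z 0.063 c [0.4628 0.149 ] r 0.0288
top [329. 241.] z 0.1174 c [ 0.4425 -0.0051] r 0.0288
scene [344. 186.] z 0.1168 c [ 0.4441 -0.005 ] r 0.029
scene [374. 226.] z 0.0627 c [0.4645 0.1494] r 0.0288
```

View pics/w_b.png

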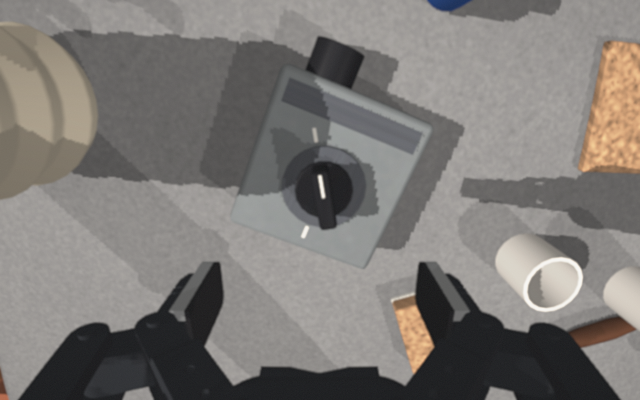

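```bash
python3 p.py "(.4637,.1492,.20,15)"  "(.4637,.1492,.039,15)"
```

```text
t 6.68 pos [0.5229 0.3916 0.2163] yaw -80.7 F [ 0.4 -0.4 -0.4] T [-0.02 -0.04  0.  ] w 1.002 q1,q7 [-0.61 -2.23]
 -> (0.4637, 0.1492, 0.2, 15) rows: [229.6  97.4  16.8] spin -95.7 n 14
 -> (0.4637, 0.1492, 0.039, 15) rows: [229.5  97.1 177.8] spin -95.7 n 14
```

Request:
step_arm --pt "230 97 17 -95 0" --pt "230 97 17 -95 0" --pt "230 97 17 -95 0" --pt "230 97 17 -95 0" --pt "230 97 17 -95 0" --pt "230 97 17 -95 0" --pt "230 97 17 -95 0" --pt "230 97 17 -95 0" --pt "230 97 17 -95 0" --pt "230 97 17 -95 0" --pt "230 97 17 -95 0" --pt "230 97 17 -95 0" --pt "230 97 17 -95 0" --pt "230 97 17 -95 0" --pt "230 97 17 -95 0" --pt "230 97 17 -95 0" --pt "230 97 17 -95 0"

```text
t: 8.1
eef_pos: [0.4643, 0.1493, 0.1999]
tool_rot: [0.0, 0.992, 0.123, -0.001]
contact_force: [-0.3, 0.5, 0.2]
gripper_width: 1.0
```

```bash
python3 all.py c; python3 p.py  "(.4637,.1492,.039,15)"
```

```text
top [393. 231.] z 0.0905 c [ 0.4648 -0.1487] r 0.0288
top [271. 234.] z 0.0624 c [0.463  0.1474] r 0.0277
top [328. 241.] z 0.1174 c [ 0.4425 -0.0051] r 0.0287
scene [308. 164.] z 0.0908 c [ 0.4671 -0.1496] r 0.0289
scene [345. 191.] z 0.1147 c [0.4539 0.0125] r 0.0115
scene [373. 226.] z 0.0624 c [0.4647 0.1495] r 0.029
t 8.2 pos [0.4645 0.1495 0.2002] yaw 14.2 F [0.  0.4 0.4] T [0.05 0.03 0.04] w 0.998 q1,q7 [-0.05 -0.34]
 -> (0.4637, 0.1492, 0.039, 15) rows: [-7.000e-01  1.000e-01  1.612e+02] spin -0.8 n 4
```

Request:
step_arm --pt "0 0 161 0 0" --pt "0 0 161 0 0" --pt "0 0 161 0 0" --pt "0 0 161 0 0" --pt "0 0 161 0 0" --pt "0 0 161 0 0" --pt "0 0 161 0 1" --pt "0 0 161 0 1" --pt "0 0 161 0 1" --pt "0 0 161 0 1" --pt "0 0 161 0 1" --pt "0 0 161 0 1" --pt "0 0 151 0 1" --pt "0 0 131 0 1" --pt "0 0 91 0 1" --pt "0 0 51 0 1" --pt "0 0 41 0 1" --pt "0 0 41 0 1" --pt "0 0 41 0 1" --newtons 40

```text
t: 9.78
eef_pos: [0.465, 0.1492, 0.1607]
tool_rot: [0.0, 0.992, 0.124, 0.001]
contact_force: [-0.2, -0.2, -2.5]
gripper_width: 0.721
```

```bash
python3 all.py d; python3 p.py  "(.6456,.069,.16,10)" "(.6456,.069,.051,10)"
```

```text
top [393. 231.] z 0.0902 c [ 0.4649 -0.1488] r 0.0288
top [329. 241.] z 0.1176 c [ 0.4425 -0.0051] r 0.0287
scene [308. 165.] z 0.0913 c [ 0.4664 -0.15  ] r 0.0289
scene [342. 175.] z 0.1174 c [ 0.4439 -0.0057] r 0.0285
scene [377. 208.] z 0.1394 c [0.4676 0.1518] r 0.0266
t 9.88 pos [0.4637 0.1489 0.1586] yaw 14.2 F [ 0.   0.1 -1.9] T [-0.    0.    0.05] w 0.719 q1,q7 [-0.06 -0.38]
 -> (0.6456, 0.069, 0.16, 10) rows: [156.7 122.1  -1.7] spin 4.2 n 5
 -> (0.6456, 0.069, 0.051, 10) rows: [156.9 122.1 107.3] spin 4.2 n 6
```

Request:
step_arm --pt "30 25 0 0 1" --pt "65 50 0 2 1" --pt "95 75 0 4 1" --pt "125 97 0 4 1" --pt "145 113 0 4 1" --pt "157 122 0 4 1" --pt "157 122 0 4 1" --pt "157 122 0 4 1" --pt "157 122 40 4 1" --pt "157 122 75 4 1" --pt "157 122 95 4 1" --pt "157 122 102 4 1" --pt "157 122 106 4 1" --pt "157 122 108 4 1" --pt "157 122 108 4 1" --pt "157 122 108 4 1"

```text
t: 11.22
eef_pos: [0.6466, 0.0709, 0.0525]
tool_rot: [-0.0, 0.996, 0.09, 0.0]
contact_force: [0.0, -0.1, -1.4]
gripper_width: 0.719
```

```bash
python3 p.py  "(.6456,.069,.050,10)"
```

```text
t 11.22 pos [0.6466 0.0709 0.0525] yaw 10.3 F [ 0.  -0.1 -1.4] T [ 0.06  0.01 -0.03] w 0.719 q1,q7 [ 0.02 -0.26]
 -> (0.6456, 0.069, 0.05, 10) rows: [-1.3  1.7  2.5] spin 0.3 n 1
```

Request:
step_arm --pt "0 0 1 0 1" --pt "0 0 2 0 1" --pt "0 0 2 0 1" --pt "0 0 2 0 1"

```text
t: 11.55
eef_pos: [0.6466, 0.0709, 0.0524]
tool_rot: [-0.0, 0.996, 0.09, 0.0]
contact_force: [-9.8, -1.1, 18.4]
gripper_width: 0.716
```

```bash
python3 p.py  "(.6456,.069,.050,10)"
```

```text
t 11.55 pos [0.6466 0.0709 0.0524] yaw 10.3 F [-9.8 -1.1 18.4] T [-0.17  1.74  0.02] w 0.716 q1,q7 [ 0.02 -0.26]
 -> (0.6456, 0.069, 0.05, 10) rows: [-1.4  1.7  2.4] spin 0.3 n 1
```

Request:
step_arm --pt "0 0 -1 0 1" --pt "0 0 -1 0 0" --pt "0 0 -1 0 0" --pt "0 0 -1 0 0" --pt "0 0 -1 0 0" --pt "0 0 -1 0 0" --pt "0 0 -40 0 0" --pt "0 0 -80 0 0" --pt "0 0 -120 0 0" --pt "0 0 -160 0 0" --pt "0 0 -160 0 0" --pt "0 0 -160 0 0"

```text
t: 12.55
eef_pos: [0.6486, 0.0703, 0.2127]
tool_rot: [-0.0, 0.996, 0.089, 0.003]
contact_force: [0.4, 0.9, -0.8]
gripper_width: 1.003
```

```bash
python3 all.py e; python3 p.py  "(.4435,-.005,.205,0)"
```

```text
scene [312. 174.] z 0.0896 c [ 0.4652 -0.148 ] r 0.0272
scene [344. 186.] z 0.1174 c [ 0.4443 -0.0049] r 0.0289
scene [295. 236.] z 0.0728 c [0.6481 0.0711] r 0.0287
t 12.65 pos [0.6463 0.0696 0.2087] yaw 10.2 F [-0.1  0.8 -0.9] T [ 0.02  0.   -0.05] w 0.999 q1,q7 [ 0.06 -0.19]
 -> (0.4435, -0.005, 0.205, 0) rows: [-212.8   37.4    4. ] spin 10.2 n 6
```

Request:
step_arm --pt "-213 37 4 10 0" --pt "-213 37 4 10 0" --pt "-213 37 4 10 0" --pt "-213 37 4 10 0" --pt "-213 37 4 10 0" --pt "-213 37 4 10 0" --pt "-213 37 4 10 0" --pt "-213 37 4 10 0" --pt "-213 37 4 10 0" --pt "-213 37 4 10 0"

```text
t: 13.48
eef_pos: [0.445, -0.0037, 0.2053]
tool_rot: [-0.0, 1.0, 0.003, -0.0]
contact_force: [0.3, -0.8, -0.3]
gripper_width: 1.001
```

```bash
python3 all.py f; python3 p.py  "(.4435,-.005,.081,0)"
```

```text
top [295. 158.] z 0.0723 c [0.6464 0.0703] r 0.0287
top [394. 231.] z 0.0898 c [ 0.465  -0.1487] r 0.0288
scene [309. 174.] z 0.0909 c [ 0.4671 -0.1481] r 0.0285
scene [344. 186.] z 0.1168 c [ 0.4443 -0.005 ] r 0.0288
scene [295. 236.] z 0.0724 c [0.6483 0.0709] r 0.0288
t 13.58 pos [ 0.4447 -0.0038  0.2053] yaw 0.3 F [-0.2  0.5  0. ] T [ 0.05 -0.03  0.02] w 0.999 q1,q7 [ 0.21 -0.21]
 -> (0.4435, -0.005, 0.081, 0) rows: [ -1.2   1.3 124.3] spin 0.3 n 3
```

Request:
step_arm --pt "-1 1 40 0 0" --pt "-1 1 80 0 0" --pt "-1 1 124 0 0" --pt "-1 1 124 0 0" --pt "-1 1 124 0 0" --pt "-1 1 124 0 1" --pt "-1 1 124 0 1" --pt "-1 1 124 0 1" --pt "-1 1 124 0 1" --pt "-1 1 124 0 1" --pt "-1 1 124 0 1" --pt "-1 1 114 0 1" --pt "-1 1 94 0 1" --pt "-1 1 54 0 1" --pt "-1 1 14 0 1" --pt "-1 1 -16 0 1" --pt "-1 1 -16 0 1" --pt "-1 1 -16 0 1" --pt "-1 1 -16 0 1" --newtons 45

```text
t: 15.17
eef_pos: [0.4422, -0.0056, 0.2218]
tool_rot: [0.0, 1.0, 0.002, 0.0]
contact_force: [0.1, -0.1, -4.1]
gripper_width: 0.708
```

```bash
python3 p.py  "(.6595,-.03,.22,8)" "(.6595,-.03,.093,8)"
```

```text
t 15.17 pos [ 0.4422 -0.0056  0.2218] yaw 0.2 F [ 0.1 -0.1 -4.1] T [-0.02  0.07 -0.01] w 0.708 q1,q7 [ 0.23 -0.2 ]
 -> (0.6595, -0.03, 0.22, 8) rows: [217.2  25.2   1.9] spin -7.8 n 6
 -> (0.6595, -0.03, 0.093, 8) rows: [217.2  25.1 128.9] spin -7.8 n 7
```

Request:
step_arm --pt "40 5 0 -4 1" --pt "80 10 0 -8 1" --pt "120 14 0 -8 1" --pt "160 19 0 -8 1" --pt "195 23 0 -8 1" --pt "211 25 0 -8 1" --pt "217 25 0 -8 1" --pt "217 25 0 -8 1" --pt "217 25 40 -8 1" --pt "217 25 80 -8 1" --pt "217 25 110 -8 1" --pt "217 25 122 -8 1" --pt "217 25 127 -8 1" --pt "217 25 129 -8 1" --pt "217 25 129 -8 1" --pt "217 25 129 -8 1"

```text
t: 16.5
eef_pos: [0.6594, -0.0292, 0.0938]
tool_rot: [0.0, 0.997, 0.072, 0.0]
contact_force: [-3.4, -0.7, 2.9]
gripper_width: 0.701
```

```bash
python3 p.py  "(.6595,-.03,.093,8)"
```

```text
t 16.5 pos [ 0.6594 -0.0292  0.0938] yaw 8.3 F [-3.4 -0.7  2.9] T [-0.04  0.75 -0.03] w 0.701 q1,q7 [ 0.17 -0.1 ]
 -> (0.6595, -0.03, 0.093, 8) rows: [0.  0.8 0.8] spin 0.3 n 1
```

Contact is light; release.

Request:
step_arm --pt "0 0 0 0 0" --pt "0 0 0 0 0" --pt "0 0 0 0 0" --pt "0 0 0 0 0" --pt "0 0 0 0 0" --pt "0 0 -40 0 0" --pt "0 0 -80 0 0" --pt "0 0 -110 0 0" --pt "0 0 -110 0 0" --pt "0 0 -110 0 0"

```text
t: 17.33
eef_pos: [0.6614, -0.0294, 0.205]
tool_rot: [0.0, 0.997, 0.072, 0.002]
contact_force: [-0.2, 0.5, -0.5]
gripper_width: 0.997
```

```bash
python3 all.py g; python3 p.py  "(.466,-.149,.205,-15)"
```

```text
top [331. 152.] z 0.1265 c [ 0.6575 -0.0286] r 0.0278
top [295. 158.] z 0.0724 c [0.6462 0.0703] r 0.0287
scene [308. 171.] z 0.0901 c [ 0.4671 -0.1492] r 0.0287
scene [269. 208.] z 0.1267 c [ 0.66   -0.0292] r 0.029
scene [295. 236.] z 0.0722 c [0.6482 0.0706] r 0.0289
t 17.43 pos [ 0.6593 -0.0297  0.2017] yaw 8.2 F [-1.  -0.1 -0.3] T [-0.04  0.03  0.05] w 1.001 q1,q7 [ 0.19 -0.06]
 -> (0.466, -0.149, 0.205, -15) rows: [-208.4   90.4   -3.1] spin 23.2 n 6
```

Request:
step_arm --pt "-208 90 -3 23 0" --pt "-208 90 -3 23 0" --pt "-208 90 -3 23 0" --pt "-208 90 -3 23 0" --pt "-208 90 -3 23 0" --pt "-208 90 -3 23 0" --pt "-208 90 -3 23 0" --pt "-208 90 -3 23 0" --pt "-208 90 -3 23 0" --pt "-208 90 -3 23 0"

```text
t: 18.27
eef_pos: [0.4679, -0.1473, 0.2051]
tool_rot: [-0.0, 0.992, -0.128, -0.0]
contact_force: [0.5, -0.4, 0.0]
gripper_width: 1.004
```

```bash
python3 all.py h; python3 p.py  "(.466,-.149,.061,-15)"
```

```text
top [337. 148.] z 0.1263 c [ 0.658  -0.0296] r 0.0287
top [295. 157.] z 0.0725 c [0.6464 0.0704] r 0.0286
top [383. 233.] z 0.0902 c [ 0.465  -0.1476] r 0.0279
scene [308. 171.] z 0.0904 c [ 0.4669 -0.1486] r 0.0289
scene [269. 208.] z 0.1265 c [ 0.6598 -0.0298] r 0.0288
scene [294. 236.] z 0.0723 c [0.6485 0.0711] r 0.0286
t 18.37 pos [ 0.4679 -0.1474  0.2052] yaw -14.7 F [ 0.2  0.8 -0.2] T [ 0.   -0.01  0.02] w 1.002 q1,q7 [ 0.39 -0.15]
 -> (0.466, -0.149, 0.061, -15) rows: [ -1.4   2.1 144.2] spin 0.3 n 4
```

Request:
step_arm --pt "-1 2 40 0 0" --pt "-1 2 80 0 0" --pt "-1 2 120 0 0" --pt "-1 2 144 0 0" --pt "-1 2 144 0 0" --pt "-1 2 144 0 0" --pt "-1 2 144 0 1" --pt "-1 2 144 0 1" --pt "-1 2 144 0 1" --pt "-1 2 144 0 1" --pt "-1 2 144 0 1" --pt "-1 2 144 0 1" --pt "-1 2 134 0 1" --pt "-1 2 114 0 1" --pt "-1 2 74 0 1" --pt "-1 2 34 0 1" --pt "-1 2 -16 0 1" --pt "-1 2 -26 0 1" --pt "-1 2 -26 0 1" --pt "-1 2 -26 0 1" --newtons 45

```text
t: 20.03
eef_pos: [0.4659, -0.1503, 0.2334]
tool_rot: [0.0, 0.992, -0.129, 0.002]
contact_force: [0.0, 0.2, -3.3]
gripper_width: 0.722
```

```bash
python3 p.py  "(.673,-.129,.231,0)" "(.673,-.129,.073,0)"
```

```text
t 20.03 pos [ 0.4659 -0.1503  0.2334] yaw -14.8 F [ 0.   0.2 -3.3] T [-0.01  0.04  0.02] w 0.722 q1,q7 [ 0.41 -0.14]
 -> (0.673, -0.129, 0.231, 0) rows: [194.8 -73.4   3.1] spin -14.8 n 5
 -> (0.673, -0.129, 0.073, 0) rows: [194.2 -73.5 161.1] spin -14.8 n 7
```

Request:
step_arm --pt "38 -14 0 -7 1" --pt "76 -29 0 -14 1" --pt "114 -43 0 -14 1" --pt "152 -57 0 -14 1" --pt "180 -68 0 -14 1" --pt "194 -73 0 -14 1" --pt "194 -73 0 -14 1" --pt "194 -73 0 -14 1" --pt "194 -73 40 -14 1" --pt "194 -73 80 -14 1" --pt "194 -73 120 -14 1" --pt "194 -73 145 -14 1" --pt "194 -73 154 -14 1" --pt "194 -73 158 -14 1" --pt "194 -73 158 -14 1" --pt "194 -73 158 -14 1"

```text
t: 21.37
eef_pos: [0.6709, -0.1294, 0.0743]
tool_rot: [0.0, 1.0, -0.007, -0.0]
contact_force: [-0.1, -0.1, -3.3]
gripper_width: 0.723
```

```bash
python3 p.py  "(.673,-.129,.073,0)"
```

```text
t 21.37 pos [ 0.6709 -0.1294  0.0743] yaw -0.8 F [-0.1 -0.1 -3.3] T [0.02 0.01 0.02] w 0.723 q1,q7 [ 0.27 -0.08]
 -> (0.673, -0.129, 0.073, 0) rows: [ 2.1 -0.4  1.3] spin -0.8 n 1
```

Request:
step_arm --pt "2 0 1 0 1" --pt "2 0 2 0 1" --pt "2 0 2 0 1" --pt "2 0 2 0 1"

```text
t: 21.7
eef_pos: [0.6728, -0.1294, 0.0736]
tool_rot: [0.0, 1.0, -0.007, -0.001]
contact_force: [-8.7, 0.6, 12.9]
gripper_width: 0.724
```

Request:
step_arm --pt "0 0 -1 0 1" --pt "0 0 -1 0 0" --pt "0 0 -1 0 0" --pt "0 0 -1 0 0" --pt "0 0 -1 0 0" --pt "0 0 -1 0 0" --pt "0 0 -40 0 0" --pt "0 0 -80 0 0" --pt "0 0 -120 0 0" --pt "0 0 -160 0 0" --pt "0 0 -200 0 0" --pt "0 0 -230 0 0" --pt "0 0 -230 0 0" --pt "0 0 -230 0 0"

```text
t: 22.87
eef_pos: [0.6748, -0.1289, 0.3041]
tool_rot: [0.0, 1.0, -0.007, 0.002]
contact_force: [-0.2, -0.4, -1.1]
gripper_width: 1.006
```

```bash
python3 all.py i; python3 p.py  "(.5375,-.378,.31,-35)"
```

```text
top [380. 142.] z 0.0999 c [ 0.6727 -0.1286] r 0.0287
top [337. 148.] z 0.1266 c [ 0.658  -0.0298] r 0.0286
top [295. 158.] z 0.0724 c [0.6463 0.0703] r 0.0286
scene [261. 203.] z 0.1263 c [ 0.6603 -0.0292] r 0.0285
scene [294. 236.] z 0.0721 c [0.6485 0.0708] r 0.0289
t 22.97 pos [ 0.6731 -0.1289  0.3003] yaw -0.8 F [-0.1  0.5 -1.5] T [-0.01  0.02 -0.  ] w 1.0 q1,q7 [ 0.29 -0.02]
 -> (0.5375, -0.378, 0.31, -35) rows: [-132.3  250.9   -9.5] spin 34.2 n 7
```

Request:
step_arm --pt "-132 251 -9 34 0" --pt "-132 251 -9 34 0" --pt "-132 251 -9 34 0" --pt "-132 251 -9 34 0" --pt "-132 251 -9 34 0" --pt "-132 251 -9 34 0" --pt "-132 251 -9 34 0" --pt "-132 251 -9 34 0" --pt "-132 251 -9 34 0" --pt "-132 251 -9 34 0" --pt "-132 251 -9 34 0"

```text
t: 23.88
eef_pos: [0.5392, -0.3761, 0.3093]
tool_rot: [-0.001, 0.955, -0.297, -0.001]
contact_force: [-0.1, -0.4, 0.5]
gripper_width: 1.0
```

```bash
cat > br.py <<'E'
from h import *
from station import bot
import sys
for v in ("scene","wrist","top"):
    c=snap(bot,v,v[0]+"_"+sys.argv[1]);P=cloud(c)
    m=(P[...,0]>.48)&(P[...,0]<.6)&(P[...,1]>-.44)&(P[...,1]<-.32)
    for lo,hi in ((.08,.1),(.11,.14),(.14,.17),(.17,.21),(.212,.226)):
        q=P[m&(P[...,2]>lo)&(P[...,2]<hi)]
        if len(q)>10: print(v,lo,len(q),np.percentile(q,5,axis=0).round(4),np.percentile(q,95,axis=0).round(4),((q.max(0)+q.min(0))/2).round(4))
E
python3 br.py j;python3 p.py "(.5375,-.378,.19,-35)"
```

```text
scene 0.08 133 [ 0.5172 -0.3999  0.0811] [ 0.5627 -0.3535  0.0949] [ 0.539  -0.3787  0.0897]
scene 0.11 46 [ 0.5304 -0.3845  0.1136] [ 0.5461 -0.3715  0.1392] [ 0.5377 -0.3783  0.1251]
scene 0.14 56 [ 0.5307 -0.3837  0.1408] [ 0.5463 -0.3707  0.1676] [ 0.5384 -0.3773  0.1549]
scene 0.17 71 [ 0.5307 -0.3812  0.1717] [ 0.5466 -0.3707  0.2082] [ 0.5382 -0.3762  0.1901]
scene 0.212 24 [ 0.5322 -0.3851  0.2131] [ 0.5457 -0.3699  0.2208] [ 0.5384 -0.3781  0.2173]
wrist 0.08 850 [ 0.5165 -0.4005  0.0827] [ 0.562  -0.3554  0.0915] [ 0.5388 -0.379   0.0899]
wrist 0.11 140 [ 0.5333 -0.382   0.1122] [ 0.5465 -0.3728  0.1382] [ 0.5389 -0.38    0.1251]
wrist 0.14 189 [ 0.533  -0.3821  0.1418] [ 0.5465 -0.3729  0.1681] [ 0.5388 -0.3791  0.1549]
wrist 0.17 366 [ 0.5331 -0.3821  0.1724] [ 0.5465 -0.373   0.208 ] [ 0.5388 -0.3795  0.19  ]
wrist 0.212 527 [ 0.5314 -0.388   0.2138] [ 0.5455 -0.3737  0.2192] [ 0.5379 -0.3813  0.216 ]
top 0.08 230 [ 0.5157 -0.4009  0.0815] [ 0.5612 -0.3566  0.0932] [ 0.5387 -0.3806  0.0899]
top 0.11 51 [ 0.5295 -0.3833  0.1115] [ 0.543  -0.3742  0.1385] [ 0.5373 -0.3797  0.125 ]
top 0.14 55 [ 0.5295 -0.382   0.142 ] [ 0.5434 -0.3738  0.1683] [ 0.537  -0.3796  0.1555]
top 0.17 84 [ 0.5295 -0.3836  0.1705] [ 0.5431 -0.3737  0.2076] [ 0.5372 -0.3792  0.1893]
top 0.212 74 [ 0.5306 -0.3894  0.2125] [ 0.5444 -0.3746  0.2194] [ 0.538  -0.3821  0.2164]
t 24.03 pos [ 0.5393 -0.3765  0.3101] yaw -34.6 F [0.5 0.4 0.3] T [ 0.02 -0.01  0.03] w 1.003 q1,q7 [ 0.58 -0.12]
 -> (0.5375, -0.378, 0.19, -35) rows: [ -0.5   2.3 120.1] spin 0.4 n 3
```

View pics/w_j.png

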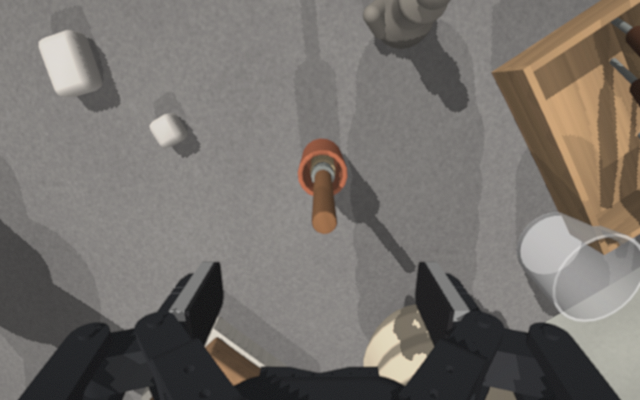

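The wrist view shows the brush upright in the pot at about (323,180), centred between the fingers. Grasp and lift.

Request:
step_arm --pt "1 3 40 0 0" --pt "1 3 80 0 0" --pt "1 3 110 0 0" --pt "1 3 120 0 0" --pt "1 3 120 0 0" --pt "1 3 120 0 0" --pt "1 3 120 0 1" --pt "1 3 120 0 1" --pt "1 3 120 0 1" --pt "1 3 120 0 1" --pt "1 3 120 0 1" --pt "1 3 120 0 1" --pt "1 3 120 0 1" --pt "1 3 120 0 1" --pt "1 3 120 0 1" --pt "1 3 120 0 1" --newtons 60

```text
t: 25.37
eef_pos: [0.5379, -0.3815, 0.1913]
tool_rot: [0.0, 0.954, -0.299, 0.001]
contact_force: [-0.2, -0.6, 5.6]
gripper_width: 0.194
```

```bash
python3 p.py "(.5375,-.378,.34)"
```

```text
t 25.37 pos [ 0.5379 -0.3815  0.1913] yaw -34.8 F [-0.2 -0.6  5.6] T [-0.09 -0.05  0.01] w 0.194 q1,q7 [ 0.59 -0.13]
 -> (0.5375, -0.378, 0.34) rows: [  -2.1   -2.6 -148.7] spin 0 n 4
```

Request:
step_arm --pt "0 0 -15 0 1" --pt "0 0 -35 0 1" --pt "0 0 -60 0 1" --pt "0 0 -90 0 1" --pt "0 0 -120 0 1" --pt "0 0 -150 0 1" --pt "0 0 -170 0 1" --pt "0 0 -170 0 1" --pt "0 0 -170 0 1"

```text
t: 26.12
eef_pos: [0.5375, -0.3812, 0.361]
tool_rot: [0.0, 0.954, -0.299, 0.0]
contact_force: [-0.1, 0.7, -0.6]
gripper_width: 0.193
```

```bash
cat > hb.py <<'E'
from h import *
from station import bot
import sys
from scipy.spatial.transform import Rotation as R
o=bot.get_obs();p=o["eef_pos"];w,x,y,z=o["tool_rot"];M=R.from_quat([x,y,z,w]).as_matrix()
for v in ("scene","top"):
    c=snap(bot,v,v[0]+"_"+sys.argv[1]);P=cloud(c)
    m=(np.hypot(P[...,0]-p[0],P[...,1]-p[1])<.04)&(P[...,2]>.1)&(P[...,2]<p[2]-.03)
    hsv=cv2.cvtColor(c["frame"],cv2.COLOR_RGB2HSV)
    q=P[m]
    if len(q)<10: print(v,"few");continue
    print(v,len(q),"zmin",q[:,2].min().round(4))
    for lo in np.arange(q[:,2].min(),p[2]-.04,.03):
        s=q[(q[:,2]>=lo)&(q[:,2]<lo+.03)]
        if len(s)>8: print("  z",lo.round(3),len(s),"mid-tcp",(((s.max(0)+s.min(0))/2)[:2]-p[:2]).round(4),"ext",np.ptp(s,axis=0)[:2].round(3))
E
python3 hb.py k; python3 p.py "(.659,-.0295,.36)"; python3 all.py k
```

```text
scene 388 zmin 0.1788
  z 0.179 86 mid-tcp [-0.0014  0.0062] ext [0.029 0.022]
  z 0.209 92 mid-tcp [-0.0002  0.0053] ext [0.029 0.025]
  z 0.239 80 mid-tcp [0.0002 0.0043] ext [0.023 0.025]
  z 0.269 63 mid-tcp [-0.0005  0.0048] ext [0.021 0.016]
  z 0.299 60 mid-tcp [-0.0003  0.0041] ext [0.017 0.017]
top 540 zmin 0.1764
  z 0.176 99 mid-tcp [-0.0025  0.0041] ext [0.026 0.02 ]
  z 0.206 125 mid-tcp [-0.0022  0.0038] ext [0.027 0.022]
  z 0.236 138 mid-tcp [-0.0017  0.0022] ext [0.023 0.023]
  z 0.266 90 mid-tcp [-0.0024  0.003 ] ext [0.016 0.013]
  z 0.296 85 mid-tcp [-0.0025  0.004 ] ext [0.016 0.012]
t 26.22 pos [ 0.5367 -0.3807  0.3586] yaw -34.8 F [-0.   0.5 -1.6] T [ 0.04 -0.01  0.  ] w 0.195 q1,q7 [ 0.58 -0.11]
 -> (0.659, -0.0295, 0.36) rows: [ -99.8 -358.2   -1.2] spin 0 n 9
top [368. 140.] z 0.1 c [ 0.6792 -0.0959] r 0.0285
top [337. 149.] z 0.1269 c [ 0.6579 -0.0297] r 0.0285
top [295. 158.] z 0.072 c [0.6463 0.0703] r 0.0286
scene [262. 206.] z 0.126 c [ 0.6601 -0.0295] r 0.0285
scene [294. 236.] z 0.0721 c [0.6482 0.0711] r 0.0287
```

View pics/s_k.png

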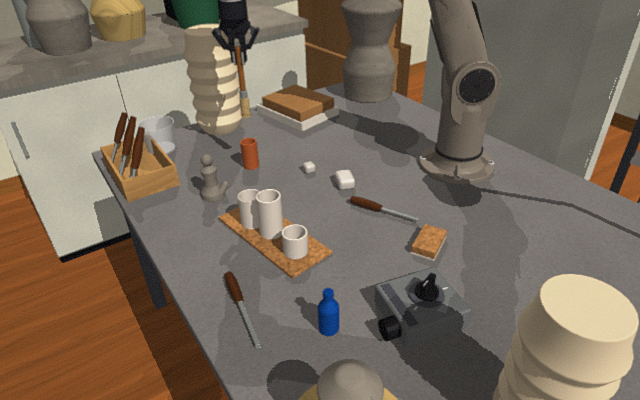

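The scene view shows the middle beaker has been knocked closer to the tall one (top view about (368,140)). It still stands inside the board with a gap of about 8 mm. The brush hangs nearly plumb. Next, the tall beaker.

```bash
python3 p.py "(.6605,-.034,.36)"
```

```text
t 26.32 pos [ 0.5368 -0.3807  0.3584] yaw -34.8 F [ 0.7 -0.  -0.8] T [-0.   -0.02  0.03] w 0.198 q1,q7 [ 0.58 -0.11]
 -> (0.6605, -0.034, 0.36) rows: [ -96.  -355.4   -1.3] spin 0 n 9
```

Request:
step_arm --pt "-9 -33 -1 0 1" --pt "-18 -66 -1 0 1" --pt "-28 -104 -1 0 1" --pt "-38 -142 -1 0 1" --pt "-48 -180 -1 0 1" --pt "-58 -218 -1 0 1" --pt "-68 -256 -1 0 1" --pt "-78 -290 -1 0 1" --pt "-86 -320 -1 0 1" --pt "-92 -340 -1 0 1" --pt "-96 -355 -1 0 1" --pt "-96 -355 -1 0 1" --pt "-96 -355 -1 0 1" --pt "-96 -355 -1 0 1"

```text
t: 27.48
eef_pos: [0.6607, -0.037, 0.361]
tool_rot: [0.001, 0.954, -0.3, -0.0]
contact_force: [1.2, -0.5, -0.7]
gripper_width: 0.197
```

```bash
python3 hb.py l; python3 p.py "(.6605,-.034,.36)"; python3 all.py l
```

```text
scene 996 zmin 0.1001
  z 0.1 439 mid-tcp [0.0002 0.0076] ext [0.062 0.063]
  z 0.16 45 mid-tcp [0.003 0.004] ext [0.024 0.021]
  z 0.19 127 mid-tcp [0.0012 0.0039] ext [0.027 0.022]
  z 0.22 129 mid-tcp [0.0007 0.0046] ext [0.027 0.021]
  z 0.25 103 mid-tcp [0.0009 0.0019] ext [0.022 0.022]
  z 0.28 85 mid-tcp [-0.0001  0.0049] ext [0.016 0.016]
  z 0.31 68 mid-tcp [-0.0004  0.004 ] ext [0.015 0.016]
top 150 zmin 0.1002
  z 0.1 148 mid-tcp [-0.003   0.0203] ext [0.06  0.033]
t 27.58 pos [ 0.6607 -0.0373  0.3614] yaw -34.9 F [-0.5 -0.3 -0.5] T [-0.03 -0.01 -0.02] w 0.192 q1,q7 [ 0.12 -0.72]
 -> (0.6605, -0.034, 0.36) rows: [-2.  -2.6  1.4] spin 0 n 1
top [331. 150.] z 0.1267 c [ 0.658  -0.0293] r 0.0282
top [295. 158.] z 0.0725 c [0.6464 0.0704] r 0.0287
scene [263. 206.] z 0.126 c [ 0.6601 -0.0296] r 0.0289
scene [294. 236.] z 0.0721 c [0.6484 0.071 ] r 0.0287
```

View pics/t_l.png

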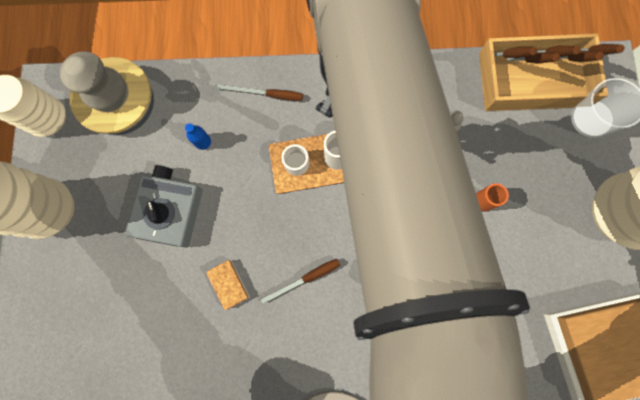

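Request:
step_arm --pt "-3 -2 0 0 1" --pt "-3 -2 15 0 1" --pt "-3 -2 35 0 1" --pt "-3 -2 60 0 1" --pt "-3 -2 90 0 1" --pt "-3 -2 120 0 1" --pt "-3 -2 142 0 1" --pt "-3 -2 152 0 1" --pt "-3 -2 156 0 1" --pt "-3 -2 156 0 1" --pt "-3 -2 156 0 1"

```text
t: 28.6
eef_pos: [0.6607, -0.0314, 0.2072]
tool_rot: [-0.0, 0.954, -0.299, 0.001]
contact_force: [0.3, 0.2, -0.1]
gripper_width: 0.197
```

Request:
step_arm --pt "0 0 1 0 1" --pt "0 0 2 0 1" --pt "0 0 3 0 1" --pt "0 0 4 0 1" --pt "0 0 5 0 1" --pt "0 0 5 0 1"

```text
t: 29.1
eef_pos: [0.6596, -0.0314, 0.2004]
tool_rot: [0.0, 0.954, -0.299, -0.0]
contact_force: [0.3, 0.0, -0.6]
gripper_width: 0.192
```

Request:
step_arm --pt "0 0 1 0 1" --pt "0 0 2 0 1" --pt "0 0 3 0 1" --pt "0 0 3 0 1"

```text
t: 29.43
eef_pos: [0.6601, -0.0314, 0.1982]
tool_rot: [-0.0, 0.954, -0.299, 0.0]
contact_force: [-0.2, -0.8, 3.5]
gripper_width: 0.194
```

Request:
step_arm --pt "0 0 1 0 1" --pt "0 0 1 0 1" --pt "0 0 1 0 1"

```text
t: 29.68
eef_pos: [0.6604, -0.0313, 0.1982]
tool_rot: [-0.0, 0.954, -0.299, 0.001]
contact_force: [-1.2, -1.8, 8.0]
gripper_width: 0.196
```

```bash
python3 p.py; python3 all.py m
```

```text
t 29.68 pos [ 0.6604 -0.0313  0.1982] yaw -34.8 F [-1.2 -1.8  8. ] T [0.05 0.68 0.03] w 0.196 q1,q7 [ 0.11 -0.76]
top [295. 158.] z 0.0721 c [0.6463 0.0704] r 0.0288
top [330. 158.] z 0.1261 c [ 0.6408 -0.0143] r 0.0083
scene [263. 209.] z 0.1262 c [ 0.6599 -0.0292] r 0.0288
scene [294. 236.] z 0.072 c [0.6484 0.0712] r 0.0289
```

View pics/s_m.png

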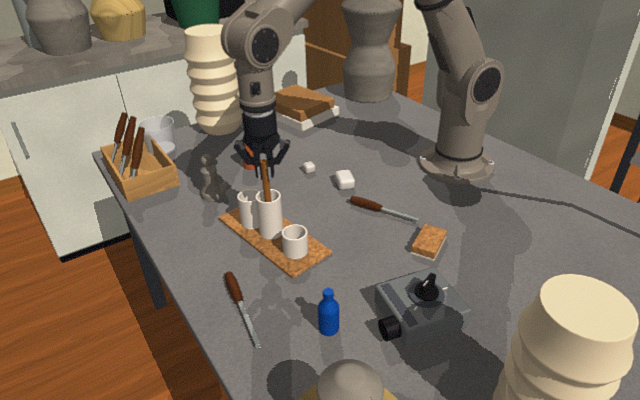

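Request:
step_arm --pt "0 0 -25 0 1" --pt "0 0 -55 0 1" --pt "0 0 -85 0 1" --pt "0 0 -103 0 1" --pt "0 0 -110 0 1" --pt "0 0 -113 0 1" --pt "0 0 -113 0 1" --pt "0 0 -113 0 1" --pt "0 0 -105 0 1" --pt "0 0 -85 0 1" --pt "0 0 -55 0 1" --pt "0 0 -25 0 1" --pt "0 0 -8 0 1" --pt "0 0 -3 0 1" --pt "0 0 0 0 1" --pt "0 0 0 0 1" --pt "0 0 0 0 1"

```text
t: 31.2
eef_pos: [0.6593, -0.0316, 0.1966]
tool_rot: [0.0, 0.954, -0.299, -0.0]
contact_force: [-3.3, -0.5, 10.4]
gripper_width: 0.194
```

Request:
step_arm --pt "0 0 -30 0 1" --pt "0 0 -65 0 1" --pt "0 0 -100 0 1" --pt "0 0 -140 0 1" --pt "0 0 -164 0 1" --pt "0 0 -164 0 1" --pt "0 0 -164 0 1"

```text
t: 31.78
eef_pos: [0.66, -0.0314, 0.3606]
tool_rot: [-0.0, 0.954, -0.299, 0.001]
contact_force: [-0.4, -0.0, -2.2]
gripper_width: 0.196
```

```bash
python3 hb.py n; python3 all.py n; python3 p.py
```

```text
scene 998 zmin 0.1001
  z 0.1 441 mid-tcp [0.0003 0.0015] ext [0.062 0.066]
  z 0.16 38 mid-tcp [-0.0002  0.0049] ext [0.027 0.02 ]
  z 0.19 130 mid-tcp [0.0004 0.0044] ext [0.026 0.024]
  z 0.22 137 mid-tcp [-0.0008  0.005 ] ext [0.028 0.022]
  z 0.25 107 mid-tcp [-0.0002  0.0041] ext [0.023 0.019]
  z 0.28 79 mid-tcp [0.0001 0.0043] ext [0.015 0.012]
  z 0.31 66 mid-tcp [-0.0009  0.0041] ext [0.015 0.014]
top 99 zmin 0.1001
  z 0.1 99 mid-tcp [-0.0037  0.0203] ext [0.054 0.022]
top [329. 150.] z 0.1273 c [ 0.6579 -0.0286] r 0.0278
top [295. 158.] z 0.0723 c [0.6463 0.0703] r 0.0286
scene [263. 206.] z 0.1263 c [ 0.6597 -0.0295] r 0.0289
scene [294. 236.] z 0.0724 c [0.6483 0.071 ] r 0.0285
t 31.98 pos [ 0.6588 -0.0315  0.3578] yaw -34.8 F [-0.  -0.4 -0.9] T [-0.02  0.02  0.03] w 0.192 q1,q7 [ 0.11 -0.72]
```

View pics/s_n.png

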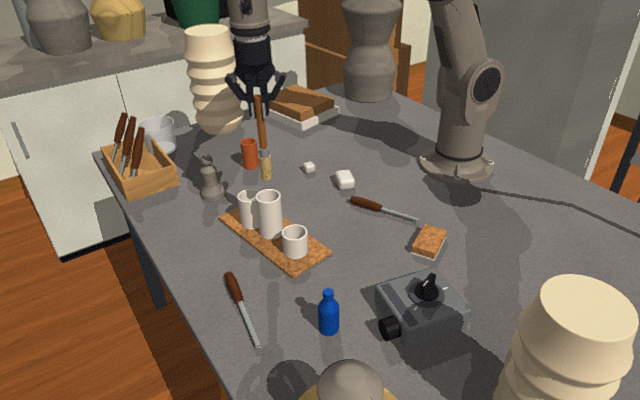

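```bash
cat > mid.py <<'E'
from h import *
import sys
for f in sys.argv[1:]:
    c=pickle.load(open(f,"rb"));P=cloud(c)
    m=(np.hypot(P[...,0]-.68,P[...,1]+.096)<.045)&(P[...,2]>.093)&(P[...,2]<.104)&(np.hypot(P[...,0]-.659,P[...,1]+.0295)>.034)
    q=P[m][:,:2]
    if len(q)>15: print(f,len(q),circ(q),q.min(0).round(4),q.max(0).round(4))
E
python3 mid.py s_n.pkl t_k.pkl s_k.pkl
python3 p.py "(.681,-.1002,.358)"
```

```text
s_n.pkl 106 (array([ 0.68001247, -0.09534188]), np.float64(0.028466984562336872)) [ 0.6516 -0.1288] [ 0.7092 -0.0625]
t_k.pkl 149 (array([ 0.67908063, -0.0959406 ]), np.float64(0.028660748953029076)) [ 0.6486 -0.1254] [ 0.7092 -0.067 ]
s_k.pkl 107 (array([ 0.68014367, -0.09515489]), np.float64(0.02839384425417093)) [ 0.6521 -0.1275] [ 0.7109 -0.0625]
t 31.98 pos [ 0.6588 -0.0315  0.3578] yaw -34.8 F [-0.  -0.4 -0.9] T [-0.02  0.02  0.03] w 0.192 q1,q7 [ 0.11 -0.72]
 -> (0.681, -0.1002, 0.358) rows: [57.4 43.7 -0.3] spin 0 n 2
```

Request:
step_arm --pt "20 15 0 0 1" --pt "42 32 0 0 1" --pt "54 41 0 0 1" --pt "57 43 0 0 1" --pt "57 43 0 0 1" --pt "57 43 0 0 1" --pt "57 43 30 0 1" --pt "57 43 65 0 1" --pt "57 43 100 0 1" --pt "57 43 130 0 1" --pt "57 43 148 0 1" --pt "57 43 155 0 1" --pt "57 43 158 0 1" --pt "57 43 160 0 1" --pt "57 43 160 0 1" --pt "57 43 160 0 1"

```text
t: 33.32
eef_pos: [0.683, -0.099, 0.2024]
tool_rot: [-0.0, 0.954, -0.299, 0.001]
contact_force: [-1.2, -0.8, -0.3]
gripper_width: 0.193
```

```bash
python3 p.py; python3 all.py o; python3 mid.py s_o.pkl
```

```text
t 33.32 pos [ 0.683  -0.099   0.2024] yaw -34.8 F [-1.2 -0.8 -0.3] T [-0.02 -0.01 -0.03] w 0.193 q1,q7 [ 0.19 -0.64]
top [366. 147.] z 0.0996 c [ 0.6787 -0.0958] r 0.0285
top [337. 147.] z 0.1264 c [ 0.658  -0.0297] r 0.0287
top [295. 158.] z 0.0723 c [0.6463 0.0703] r 0.0287
scene [269. 207.] z 0.1265 c [ 0.66   -0.0293] r 0.0291
scene [245. 207.] z 0.1 c [ 0.6802 -0.0947] r 0.0282
scene [294. 236.] z 0.0723 c [0.6485 0.0709] r 0.0287
s_o.pkl 130 (array([ 0.68126744, -0.0958422 ]), np.float64(0.024444641902573998)) [ 0.6521 -0.1256] [ 0.7099 -0.0656]
```

View pics/s_o.png

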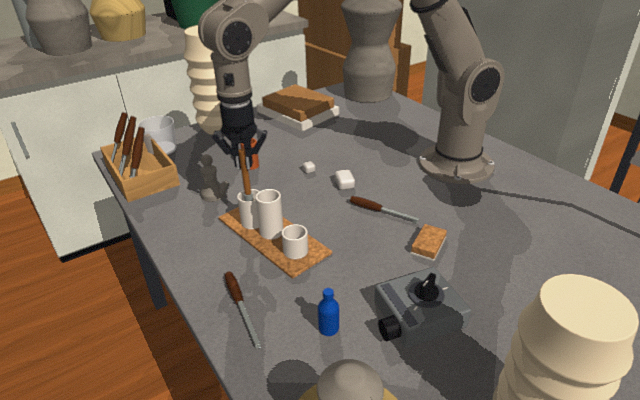

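The brush is in the middle beaker, still about 5 mm short of the bottom.

Request:
step_arm --pt "-1 0 2 0 1" --pt "-1 0 4 0 1" --pt "-1 0 5 0 1" --pt "-1 0 6 0 1" --pt "-1 0 7 0 1" --pt "-1 0 7 0 1" --pt "-1 0 7 0 1"

```text
t: 34.0
eef_pos: [0.6822, -0.0985, 0.1965]
tool_rot: [-0.0, 0.954, -0.299, 0.001]
contact_force: [-3.6, 1.2, 12.9]
gripper_width: 0.195
```

Request:
step_arm --pt "0 0 -20 0 1" --pt "0 0 -45 0 1" --pt "0 0 -68 0 1" --pt "0 0 -82 0 1" --pt "0 0 -86 0 1" --pt "0 0 -87 0 1" --pt "0 0 -87 0 1" --pt "0 0 -82 0 1" --pt "0 0 -65 0 1" --pt "0 0 -40 0 1" --pt "0 0 -18 0 1" --pt "0 0 -7 0 1" --pt "0 0 -2 0 1" --pt "0 0 0 0 1" --pt "0 0 0 0 1" --pt "0 0 0 0 1"

```text
t: 35.33
eef_pos: [0.6811, -0.0979, 0.1957]
tool_rot: [-0.0, 0.954, -0.299, -0.0]
contact_force: [-6.3, 1.1, 15.5]
gripper_width: 0.192
```

Request:
step_arm --pt "0 0 -30 0 1" --pt "0 0 -65 0 1" --pt "0 0 -100 0 1" --pt "0 0 -140 0 1" --pt "0 0 -164 0 1" --pt "0 0 -164 0 1" --pt "0 0 -164 0 1"

```text
t: 35.92
eef_pos: [0.6818, -0.0986, 0.3588]
tool_rot: [-0.0, 0.954, -0.299, 0.001]
contact_force: [0.5, -0.1, -0.8]
gripper_width: 0.196
```

```bash
python3 hb.py q; python3 all.py q; python3 mid.py s_q.pkl; python3 p.py "(.648,.0665,.36)"
```

```text
scene 553 zmin 0.1001
  z 0.1 12 mid-tcp [-0.0002  0.0034] ext [0.053 0.058]
  z 0.16 37 mid-tcp [-0.0013  0.0058] ext [0.025 0.022]
  z 0.19 122 mid-tcp [-0.0021  0.0056] ext [0.027 0.021]
  z 0.22 132 mid-tcp [-0.0019  0.0052] ext [0.027 0.024]
  z 0.25 101 mid-tcp [-0.0016  0.0027] ext [0.022 0.021]
  z 0.28 87 mid-tcp [-0.002   0.0049] ext [0.018 0.012]
  z 0.31 62 mid-tcp [-0.0023  0.0057] ext [0.019 0.016]
top 376 zmin 0.1
  z 0.16 26 mid-tcp [-0.0121  0.0007] ext [0.012 0.025]
  z 0.19 76 mid-tcp [-0.0095  0.0009] ext [0.017 0.026]
  z 0.22 96 mid-tcp [-0.0077  0.0004] ext [0.021 0.026]
  z 0.25 93 mid-tcp [-0.0062 -0.0004] ext [0.018 0.023]
  z 0.28 61 mid-tcp [-0.008  -0.0004] ext [0.008 0.018]
  z 0.31 17 mid-tcp [-0.0081 -0.0034] ext [0.007 0.011]
top [358. 131.] z 0.0994 c [ 0.6884 -0.0899] r 0.0185
top [337. 148.] z 0.1268 c [ 0.6581 -0.0297] r 0.0286
top [368. 146.] z 0.0994 c [ 0.6786 -0.0961] r 0.0283
top [295. 158.] z 0.0721 c [0.6463 0.0704] r 0.0286
scene [262. 206.] z 0.1261 c [ 0.6602 -0.0295] r 0.0287
scene [294. 236.] z 0.0722 c [0.6484 0.0711] r 0.0287
s_q.pkl 110 (array([ 0.68030361, -0.09532835]), np.float64(0.028550337211681532)) [ 0.6519 -0.1278] [ 0.7098 -0.0645]
t 36.12 pos [ 0.6804 -0.0987  0.3551] yaw -34.8 F [ 0.6 -0.3 -0.3] T [ 0.02  0.05 -0.04] w 0.195 q1,q7 [ 0.19 -0.62]
 -> (0.648, 0.0665, 0.36) rows: [-120.8 -117.2   -4.7] spin 0 n 5
```

Request:
step_arm --pt "-20 -19 -4 0 1" --pt "-45 -44 -4 0 1" --pt "-72 -70 -4 0 1" --pt "-97 -94 -4 0 1" --pt "-113 -110 -4 0 1" --pt "-120 -117 -4 0 1" --pt "-120 -117 -4 0 1" --pt "-120 -117 -4 0 1" --pt "-120 -117 30 0 1" --pt "-120 -117 65 0 1" --pt "-120 -117 95 0 1" --pt "-120 -117 110 0 1" --pt "-120 -117 120 0 1" --pt "-120 -117 120 0 1"

```text
t: 37.28
eef_pos: [0.6486, 0.0629, 0.2348]
tool_rot: [0.002, 0.954, -0.3, -0.002]
contact_force: [-0.3, -0.3, -1.1]
gripper_width: 0.196
```

```bash
python3 hb.py r; python3 all.py r; python3 p.py "(.6483,.0665,.195)"
```

```text
scene 341 zmin 0.1
  z 0.1 121 mid-tcp [-0.0008  0.0012] ext [0.026 0.029]
  z 0.13 99 mid-tcp [-0.0016 -0.0002] ext [0.024 0.026]
  z 0.16 81 mid-tcp [0.0005 0.0021] ext [0.018 0.015]
  z 0.19 40 mid-tcp [0.0012 0.0015] ext [0.014 0.016]
top few
top [365. 139.] z 0.0994 c [ 0.6791 -0.0957] r 0.0287
scene [262. 208.] z 0.1264 c [ 0.66   -0.0296] r 0.029
scene [296. 239.] z 0.0724 c [0.6485 0.0713] r 0.0285
t 37.48 pos [0.6505 0.0654 0.2393] yaw -34.8 F [ 0.3 -0.  -0.1] T [0.01 0.06 0.02] w 0.191 q1,q7 [-0.01 -0.91]
 -> (0.6483, 0.0665, 0.195) rows: [-2.6  0.4 44.3] spin 0 n 2
```

View pics/s_r.png

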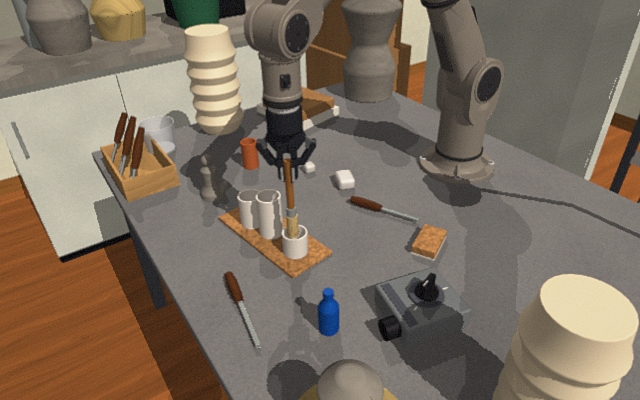

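Request:
step_arm --pt "-2 0 20 0 1" --pt "-2 0 32 0 1" --pt "-2 0 39 0 1" --pt "-2 0 42 0 1" --pt "-2 0 44 0 1" --pt "-2 0 45 0 1" --pt "-2 0 45 0 1" --pt "-2 0 45 0 1"

```text
t: 38.15
eef_pos: [0.6485, 0.0675, 0.1956]
tool_rot: [-0.001, 0.954, -0.299, 0.001]
contact_force: [-2.3, -0.2, 12.2]
gripper_width: 0.196
```

Bottomed. Inside depth is 55 mm.

Request:
step_arm --pt "0 0 -15 0 1" --pt "0 0 -35 0 1" --pt "0 0 -50 0 1" --pt "0 0 -57 0 1" --pt "0 0 -59 0 1" --pt "0 0 -59 0 1" --pt "0 0 -59 0 1" --pt "0 0 -54 0 1" --pt "0 0 -40 0 1" --pt "0 0 -20 0 1" --pt "0 0 -8 0 1" --pt "0 0 -2 0 1" --pt "0 0 0 0 1" --pt "0 0 1 0 1" --pt "0 0 1 0 1"

```text
t: 39.4
eef_pos: [0.6483, 0.0681, 0.1946]
tool_rot: [-0.001, 0.954, -0.299, 0.001]
contact_force: [-5.9, -0.1, 21.3]
gripper_width: 0.193
```

Request:
step_arm --pt "0 0 -30 0 1" --pt "0 0 -65 0 1" --pt "0 0 -100 0 1" --pt "0 0 -140 0 1" --pt "0 0 -166 0 1" --pt "0 0 -166 0 1" --pt "0 0 -166 0 1"

```text
t: 39.98
eef_pos: [0.6483, 0.0672, 0.3588]
tool_rot: [-0.001, 0.954, -0.299, 0.001]
contact_force: [-0.7, 0.4, -0.9]
gripper_width: 0.193
```

```bash
python3 all.py u; python3 p.py "(.5395,-.3835,.36)"
```

```text
top [368. 137.] z 0.0999 c [ 0.6792 -0.0959] r 0.0287
scene [261. 208.] z 0.1269 c [ 0.6601 -0.029 ] r 0.0288
scene [295. 236.] z 0.0724 c [0.6484 0.0711] r 0.0287
t 40.08 pos [0.647  0.0668 0.3557] yaw -34.8 F [ 0.  -0.2 -1. ] T [ 0.02  0.01 -0.03] w 0.191 q1,q7 [-0.01 -0.89]
 -> (0.5395, -0.3835, 0.36) rows: [168.4 431.2  -3.8] spin 0 n 12
```

Request:
step_arm --pt "8 20 -4 0 1" --pt "21 55 -4 0 1" --pt "36 93 -4 0 1" --pt "51 131 -4 0 1" --pt "66 169 -4 0 1" --pt "81 207 -4 0 1" --pt "96 245 -4 0 1" --pt "111 283 -4 0 1" --pt "126 321 -4 0 1" --pt "141 359 -4 0 1" --pt "153 391 -4 0 1" --pt "162 415 -4 0 1" --pt "168 430 -4 0 1" --pt "168 430 -4 0 1" --pt "168 430 -4 0 1" --pt "168 430 -4 0 1" --pt "168 430 -4 0 1"

```text
t: 41.5
eef_pos: [0.5412, -0.3801, 0.3607]
tool_rot: [-0.001, 0.955, -0.297, -0.001]
contact_force: [-0.5, -1.3, -0.4]
gripper_width: 0.196
```

```bash
python3 hb.py v; python3 all.py v; python3 br.py v2; python3 p.py "(.5398,-.3832,.36)"
```

```text
scene 378 zmin 0.1829
  z 0.183 86 mid-tcp [-0.0034  0.0068] ext [0.028 0.024]
  z 0.213 90 mid-tcp [-0.0024  0.0066] ext [0.027 0.024]
  z 0.243 80 mid-tcp [-0.0023  0.0042] ext [0.025 0.023]
  z 0.273 61 mid-tcp [-0.0012  0.0059] ext [0.018 0.018]
  z 0.303 61 mid-tcp [-0.0016  0.005 ] ext [0.017 0.017]
top 545 zmin 0.1804
  z 0.18 98 mid-tcp [-0.0045  0.0036] ext [0.025 0.02 ]
  z 0.21 123 mid-tcp [-0.0032  0.0021] ext [0.026 0.024]
  z 0.24 149 mid-tcp [-0.0034  0.0022] ext [0.025 0.022]
  z 0.27 94 mid-tcp [-0.0025  0.0026] ext [0.016 0.013]
  z 0.3 81 mid-tcp [-0.0019  0.0033] ext [0.018 0.012]
top [368. 140.] z 0.0996 c [ 0.6792 -0.0959] r 0.0286
top [337. 149.] z 0.1269 c [ 0.658  -0.0297] r 0.0286
top [295. 158.] z 0.0722 c [0.6463 0.0704] r 0.0286
scene [262. 206.] z 0.1265 c [ 0.6602 -0.0296] r 0.0287
scene [294. 236.] z 0.072 c [0.6482 0.0706] r 0.0287
scene 0.08 126 [ 0.5176 -0.4012  0.0806] [ 0.5623 -0.3542  0.0929] [ 0.5397 -0.3783  0.0873]
scene 0.17 77 [ 0.5276 -0.3819  0.1857] [ 0.5506 -0.3648  0.2085] [ 0.5383 -0.3752  0.1968]
scene 0.212 46 [ 0.5263 -0.3831  0.2128] [ 0.5509 -0.3661  0.2248] [ 0.5379 -0.3744  0.2191]
wrist 0.08 444 [ 0.5159 -0.4003  0.0837] [ 0.5624 -0.3556  0.0914] [ 0.5391 -0.3793  0.0862]
wrist 0.17 205 [ 0.5316 -0.3825  0.1858] [ 0.5515 -0.3672  0.2087] [ 0.54   -0.3758  0.1965]
wrist 0.212 132 [ 0.5328 -0.3815  0.2127] [ 0.5516 -0.3672  0.2254] [ 0.5412 -0.376   0.2189]
top 0.08 210 [ 0.515  -0.4032  0.0806] [ 0.5615 -0.3566  0.0916] [ 0.5387 -0.3809  0.0867]
top 0.17 94 [ 0.5243 -0.3821  0.1843] [ 0.546  -0.3685  0.2082] [ 0.5364 -0.3775  0.196 ]
top 0.212 49 [ 0.525  -0.3813  0.2126] [ 0.5471 -0.3686  0.2246] [ 0.5365 -0.3768  0.2189]
t 41.85 pos [ 0.5407 -0.3817  0.3617] yaw -34.7 F [ 1.6  0.6 -1.3] T [-0.01  0.03  0.03] w 0.19 q1,q7 [ 0.57 -0.11]
 -> (0.5398, -0.3832, 0.36) rows: [0.1 1.7 1.7] spin 0 n 1
```

View pics/w_v2.png

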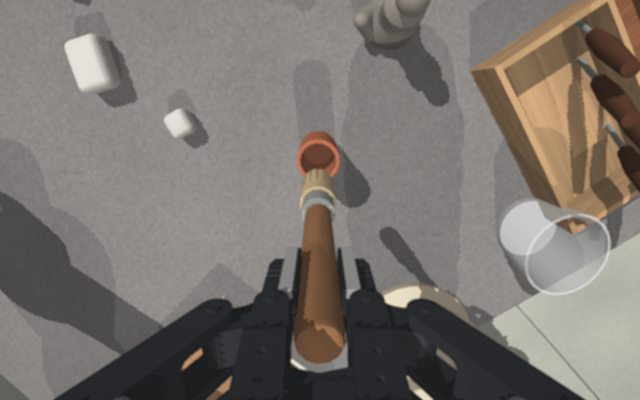

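Request:
step_arm --pt "1 2 0 0 1" --pt "1 2 20 0 1" --pt "1 2 45 0 1" --pt "1 2 70 0 1" --pt "1 2 95 0 1" --pt "1 2 105 0 1" --pt "1 2 105 0 1"

```text
t: 42.43
eef_pos: [0.5388, -0.3836, 0.2536]
tool_rot: [-0.001, 0.954, -0.299, -0.003]
contact_force: [-0.2, 0.5, -1.3]
gripper_width: 0.192
```

Request:
step_arm --pt "0 0 20 0 1" --pt "0 0 40 0 1" --pt "0 0 55 0 1" --pt "0 0 62 0 1" --pt "0 0 65 0 1" --pt "0 0 67 0 1" --pt "0 0 67 0 1"

```text
t: 43.02
eef_pos: [0.5409, -0.3847, 0.1907]
tool_rot: [0.0, 0.954, -0.299, 0.001]
contact_force: [-0.4, -0.6, -1.4]
gripper_width: 0.192
```

Request:
step_arm --pt "0 0 1 0 1" --pt "0 0 2 0 1" --pt "0 0 3 0 1" --pt "0 0 3 0 1"

```text
t: 43.35
eef_pos: [0.5407, -0.3847, 0.1877]
tool_rot: [0.0, 0.954, -0.299, 0.001]
contact_force: [-0.6, 0.3, 4.1]
gripper_width: 0.2
```

Request:
step_arm --pt "0 0 0 0 0" --pt "0 0 0 0 0" --pt "0 0 0 0 0" --pt "0 0 0 0 0" --pt "0 0 0 0 0" --pt "0 0 0 0 0" --pt "0 0 -30 0 0" --pt "0 0 -60 0 0" --pt "0 0 -100 0 0" --pt "0 0 -130 0 0" --pt "0 0 -130 0 0"

```text
t: 44.27
eef_pos: [0.5429, -0.3859, 0.3246]
tool_rot: [0.001, 0.954, -0.299, 0.006]
contact_force: [0.5, -0.8, 0.4]
gripper_width: 0.999
```

```bash
python3 br.py x; python3 all.py x; python3 p.py "(.6,-.1,.32,-80)" "(.525,.391,.22,-71.5)"
```

```text
scene 0.08 133 [ 0.5172 -0.3996  0.081 ] [ 0.5629 -0.3534  0.0948] [ 0.5391 -0.3768  0.0898]
scene 0.11 48 [ 0.5316 -0.3842  0.114 ] [ 0.547  -0.3732  0.1378] [ 0.5386 -0.38    0.1251]
scene 0.14 50 [ 0.5319 -0.3865  0.1416] [ 0.5458 -0.374   0.1683] [ 0.5378 -0.3808  0.1552]
scene 0.17 73 [ 0.5319 -0.3841  0.1719] [ 0.5466 -0.3733  0.208 ] [ 0.5392 -0.3789  0.1895]
scene 0.212 20 [ 0.5315 -0.3873  0.2137] [ 0.546  -0.3748  0.2205] [ 0.5384 -0.382   0.217 ]
wrist 0.08 767 [ 0.5162 -0.4004  0.0829] [ 0.5623 -0.356   0.0915] [ 0.5388 -0.3792  0.09  ]
wrist 0.11 120 [ 0.5344 -0.3848  0.1113] [ 0.5467 -0.3756  0.1386] [ 0.5392 -0.3816  0.1251]
wrist 0.14 161 [ 0.5337 -0.3848  0.1415] [ 0.5468 -0.3755  0.1686] [ 0.5391 -0.3822  0.155 ]
wrist 0.17 311 [ 0.534  -0.3854  0.1723] [ 0.5469 -0.3756  0.2084] [ 0.5392 -0.3824  0.1901]
wrist 0.212 483 [ 0.5318 -0.3905  0.2145] [ 0.546  -0.3764  0.2192] [ 0.5385 -0.3842  0.2162]
top 0.08 227 [ 0.5156 -0.4007  0.0818] [ 0.5611 -0.3569  0.0922] [ 0.5391 -0.3802  0.0899]
top 0.11 53 [ 0.5286 -0.3844  0.1111] [ 0.5441 -0.3769  0.1393] [ 0.5365 -0.382   0.1251]
top 0.14 60 [ 0.5284 -0.3854  0.1414] [ 0.5427 -0.3771  0.1687] [ 0.5366 -0.3824  0.1549]
top 0.17 84 [ 0.5283 -0.3858  0.1714] [ 0.5424 -0.377   0.2079] [ 0.5365 -0.3828  0.1902]
top 0.212 69 [ 0.5291 -0.3916  0.2137] [ 0.5436 -0.3784  0.2201] [ 0.5361 -0.3854  0.2169]
top [369. 138.] z 0.1002 c [ 0.6793 -0.0958] r 0.0286
top [337. 149.] z 0.1267 c [ 0.6579 -0.0297] r 0.0286
top [295. 158.] z 0.0729 c [0.6461 0.0703] r 0.0286
scene [262. 206.] z 0.1259 c [ 0.6601 -0.0298] r 0.0289
scene [294. 236.] z 0.0726 c [0.6485 0.071 ] r 0.0288
t 44.52 pos [ 0.5395 -0.3838  0.3148] yaw -34.8 F [ 0.3  0.5 -0.3] T [ 0.02 -0.06  0.02] w 1.002 q1,q7 [ 0.58 -0.11]
 -> (0.6, -0.1, 0.32, -80) rows: [-112.1 -267.7   -4.9] spin 45.2 n 7
 -> (0.525, 0.391, 0.22, -71.5) rows: [-453.3 -628.3   96. ] spin 36.7 n 19
```

View pics/s_x.png

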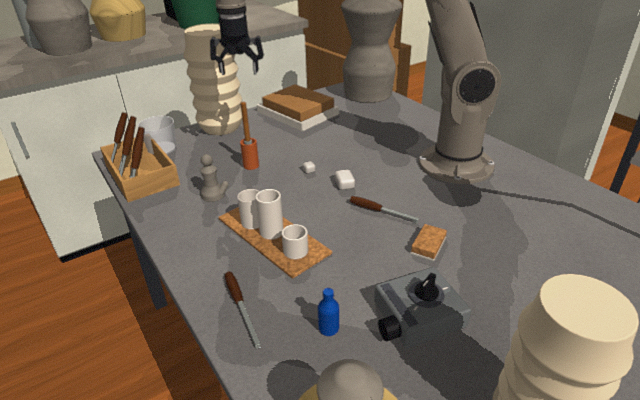

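Brush stands upright in the pot at about (249,140), and the beakers are undisturbed. Back to the knob.

Request:
step_arm --pt "-112 -190 0 10 0" --pt "-112 -190 0 15 0" --pt "-112 -190 0 20 0" --pt "-112 -190 0 25 0" --pt "-112 -190 0 30 0" --pt "-453 -628 60 37 0" --pt "-453 -628 60 37 0" --pt "-453 -628 60 37 0" --pt "-453 -628 60 37 0" --pt "-453 -628 60 37 0" --pt "-453 -628 60 37 0" --pt "-453 -628 60 37 0" --pt "-453 -628 60 37 0" --pt "-453 -628 60 37 0" --pt "-453 -628 60 37 0" --pt "-453 -628 60 37 0" --pt "-453 -628 60 37 0" --pt "-453 -628 60 37 0" --pt "-453 -628 60 37 0" --pt "-453 -628 60 37 0"

```text
t: 46.18
eef_pos: [0.5215, 0.3978, 0.2537]
tool_rot: [0.0, 0.813, -0.582, -0.003]
contact_force: [-0.7, 0.2, 0.4]
gripper_width: 0.999
```

```bash
python3 p.py "(.525,.391,.22,-71.5)"
```

```text
t 46.18 pos [0.5215 0.3978 0.2537] yaw -71.2 F [-0.7  0.2  0.4] T [-0.01  0.06  0.02] w 0.999 q1,q7 [-0.52 -2.11]
 -> (0.525, 0.391, 0.22, -71.5) rows: [ 7.7 -1.2 33.7] spin 0.3 n 1
```

Request:
step_arm --pt "0 0 33 0 0" --pt "0 0 33 0 0" --pt "0 0 33 0 0" --pt "0 0 33 0 0" --pt "0 0 33 0 0"

```text
t: 46.6
eef_pos: [0.5268, 0.3897, 0.2247]
tool_rot: [-0.001, 0.81, -0.587, 0.0]
contact_force: [-0.7, 1.1, 0.9]
gripper_width: 1.002
```

```bash
python3 m3.py y; python3 p.py "(.525,.391,.097,-71.5)"
```

```text
1041 0.09905358213528453 ((524.6820678710938, 392.46185302734375), (46.56178665161133, 13.297601699829102), 18.304779052734375)
t 46.65 pos [0.5269 0.3898 0.2249] yaw -71.8 F [ 0.4 -1.1  0.4] T [ 0.01 -0.01 -0.03] w 0.997 q1,q7 [-0.52 -2.11]
 -> (0.525, 0.391, 0.097, -71.5) rows: [ -1.7   1.6 127.9] spin -0.3 n 4
```

View pics/w_y.png

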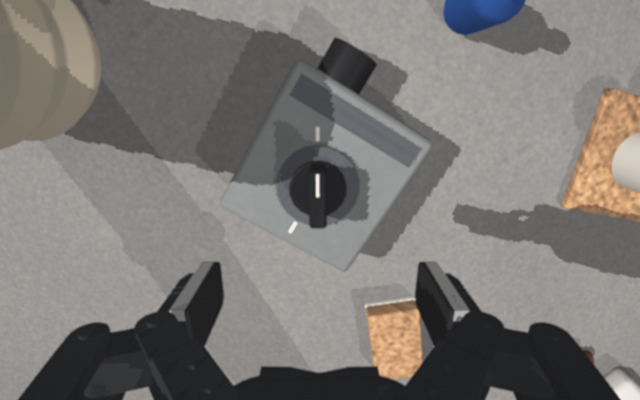

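The knob still points at the full mark (318,133). Grasp it.

Request:
step_arm --pt "-1 2 40 0 0" --pt "-1 2 80 0 0" --pt "-1 2 115 0 0" --pt "-1 2 127 0 0" --pt "-1 2 127 0 0" --pt "-1 2 127 0 1" --pt "-1 2 127 0 1" --pt "-1 2 127 0 1" --pt "-1 2 127 0 1" --pt "-1 2 127 0 1" --pt "-1 2 127 0 1" --pt "-1 2 127 0 1" --pt "-1 2 127 0 1" --pt "-1 2 127 0 1" --newtons 40

```text
t: 47.82
eef_pos: [0.5244, 0.3903, 0.0977]
tool_rot: [-0.0, 0.81, -0.586, 0.0]
contact_force: [-1.6, -2.0, 6.4]
gripper_width: 0.159
```

Request:
step_arm --pt "0 0 0 -7 1" --pt "0 0 0 -14 1" --pt "0 0 0 -21 1" --pt "0 0 0 -28 1" --pt "0 0 0 -35 1" --pt "0 0 0 -42 1" --pt "0 0 0 -49 1" --pt "0 0 0 -56 1" --pt "0 0 0 -63 1" --pt "0 0 0 -70 1" --pt "0 0 0 -77 1" --pt "0 0 0 -84 1" --pt "0 0 0 -90 1" --pt "0 0 0 -90 1"

```text
t: 48.98
eef_pos: [0.5241, 0.3904, 0.0976]
tool_rot: [-0.0, 0.987, 0.161, 0.0]
contact_force: [-2.3, -0.9, 7.6]
gripper_width: 0.151
```

```bash
python3 p.py
```

```text
t 48.98 pos [0.5241 0.3904 0.0976] yaw 18.5 F [-2.3 -0.9  7.6] T [-0.37  0.5   0.1 ] w 0.151 q1,q7 [-0.29 -0.81]
```

Turned 90°; 59° remain, plus a little to press on the stop.

Request:
step_arm --pt "0 0 0 -7 1" --pt "0 0 0 -14 1" --pt "0 0 0 -21 1" --pt "0 0 0 -28 1" --pt "0 0 0 -35 1" --pt "0 0 0 -42 1" --pt "0 0 0 -48 1" --pt "0 0 0 -53 1" --pt "0 0 0 -57 1" --pt "0 0 0 -60 1" --pt "0 0 0 -62 1" --pt "0 0 0 -64 1" --pt "0 0 0 -64 1" --pt "0 0 0 -64 1"

```text
t: 50.15
eef_pos: [0.5244, 0.3902, 0.0977]
tool_rot: [-0.0, 0.755, 0.656, 0.0]
contact_force: [-2.1, -2.1, 7.5]
gripper_width: 0.154
```

```bash
python3 p.py
```

```text
t 50.15 pos [0.5244 0.3902 0.0977] yaw 82.0 F [-2.1 -2.1  7.5] T [-0.4   0.45 -1.52] w 0.154 q1,q7 [-0.14  0.16]
```

Request:
step_arm --pt "0 0 0 0 0" --pt "0 0 0 0 0" --pt "0 0 0 0 0" --pt "0 0 0 0 0" --pt "0 0 0 0 0" --pt "0 0 -40 0 0" --pt "0 0 -80 0 0" --pt "0 0 -120 0 0" --pt "0 0 -140 0 0" --pt "0 0 -140 0 0" --pt "0 0 -140 0 0" --pt "0 0 -140 0 0"

```text
t: 51.15
eef_pos: [0.5237, 0.3896, 0.2355]
tool_rot: [0.0, 0.753, 0.658, -0.001]
contact_force: [-0.7, 0.4, -0.6]
gripper_width: 1.001
```

```bash
python3 m3.py z; python3 all.py z; python3 br.py z2; python3 p.py
python3 - <<'E'
from h import *
a=pickle.load(open("top0.pkl","rb"));b=pickle.load(open("t_z.pkl","rb"))
cv2.imwrite("pics/tz.png",b["frame"][:,:,::-1])
E
```

```text
995 0.09909485746664198 ((523.0930786132812, 391.115234375), (13.976417541503906, 47.411865234375), 77.5880126953125)
top [366. 139.] z 0.0991 c [ 0.6792 -0.096 ] r 0.0288
top [337. 147.] z 0.1266 c [ 0.6579 -0.0298] r 0.0287
top [295. 158.] z 0.0724 c [0.6464 0.0703] r 0.0288
scene [262. 206.] z 0.1261 c [ 0.6599 -0.0294] r 0.0291
scene [294. 236.] z 0.0722 c [0.6484 0.0711] r 0.0286
scene 0.08 131 [ 0.5174 -0.4001  0.0809] [ 0.5619 -0.3534  0.0945] [ 0.5391 -0.3785  0.0893]
scene 0.11 49 [ 0.5305 -0.3865  0.1112] [ 0.546  -0.3741  0.1381] [ 0.5386 -0.3808  0.1252]
scene 0.14 52 [ 0.5321 -0.3847  0.1413] [ 0.5458 -0.3739  0.1674] [ 0.5379 -0.3788  0.1553]
scene 0.17 74 [ 0.531  -0.3845  0.1722] [ 0.5452 -0.3741  0.2082] [ 0.5387 -0.3819  0.1901]
scene 0.212 23 [ 0.5304 -0.3872  0.2127] [ 0.5449 -0.3745  0.22  ] [ 0.5374 -0.3804  0.2165]
top 0.08 232 [ 0.5155 -0.4002  0.081 ] [ 0.5611 -0.3569  0.0926] [ 0.5391 -0.3801  0.0898]
top 0.11 54 [ 0.5294 -0.3865  0.1115] [ 0.5444 -0.3769  0.1383] [ 0.5378 -0.3826  0.125 ]
top 0.14 58 [ 0.5293 -0.385   0.1418] [ 0.5438 -0.3769  0.1676] [ 0.5375 -0.3823  0.1556]
top 0.17 86 [ 0.5293 -0.3855  0.1728] [ 0.545  -0.3767  0.2078] [ 0.5375 -0.3824  0.1897]
top 0.212 72 [ 0.5302 -0.3919  0.2134] [ 0.5441 -0.3776  0.2192] [ 0.5376 -0.3847  0.2161]
t 51.45 pos [0.5237 0.39   0.2356] yaw 82.2 F [ 0.3 -0.4  0.9] T [0.03 0.03 0.03] w 1.003 q1,q7 [-0.08  0.26]
```

View pics/w_z.png

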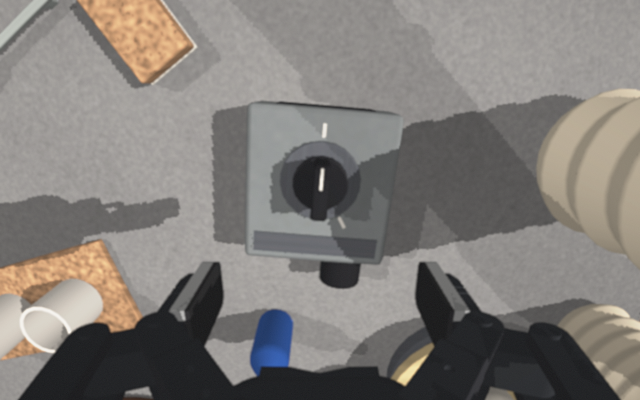

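View pics/tz.png

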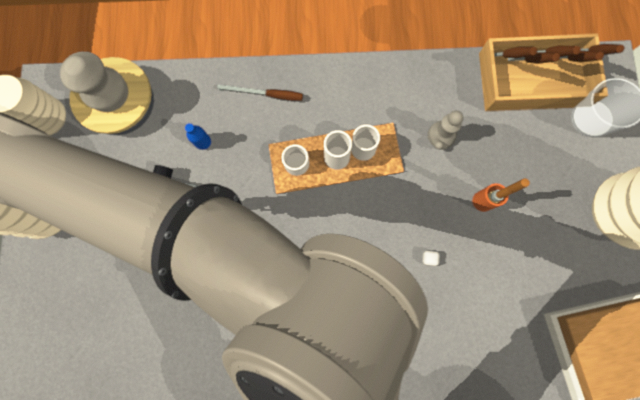

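View pics/s_z.png

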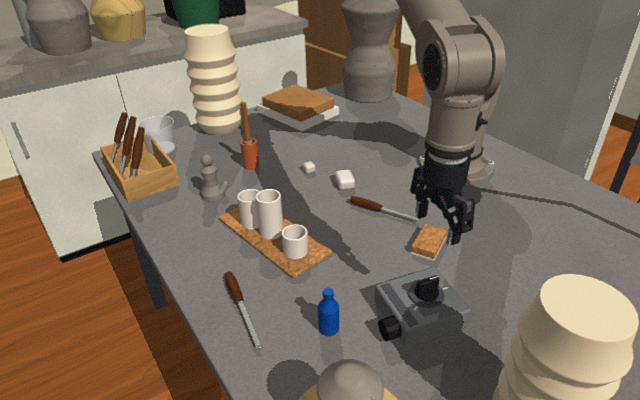

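The knob points at the off mark after a 149.3° turn, with all three beakers on the board and the brush in its pot. The robot touches nothing, so I'm handing in.

```bash
python3 -c "
from station import bot
print(bot.hand_in()); print(bot.get_obs()['t'])"
```

```text
the job is handed in; nothing more can be done
None
the job is handed in; nothing more can be done
```

The job is done and handed in at about 51 s of the 210 s allowed. `bot.hand_in()` gave no verdict, so what follows rests on my own last checks.

**What I did:**
1. Turned the knob clockwise to the full stop. I felt 1.3 Nm at the stop, and the bar pointed at the full mark.
2. Moved all three beakers onto the cork board.
3. Brushed the tall, then middle, then short beaker: bottom, rim, bottom again. Force readings of 8–21 N confirmed contact with the bottom each time. The rim turns were by commanded height only, 1–3 mm above each rim.
4. Stood the brush back in its pot, bristles down.
5. Turned the knob anticlockwise to the off stop, where I felt 1.5 Nm. The measured swing from full to off was 149.3°, against the expected 149°.

**Last checks:**
- **Beakers:** all three are mouth-up and wholly on the board.
- **Brush and gripper:** the brush is upright in its pot, and the gripper is open and clear of everything.
- **Middle beaker:** it was knocked about 33 mm during the run, towards the tall one. It stayed on the board with a gap of about 8 mm, so I brushed it there and left it.
- **Camera agreement:** the top and scene cameras differed by up to about 2 mm in x, as expected from the calibration.
- **Other objects:** I checked these only by eye in the pictures, and they looked unmoved.

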